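Set the stone gap of the soya-milk mill

TASK

Set the gap of the table-top soya-milk mill: turn the black adjusting knob on its bridge clockwise (seen from above) until the stones meet and it stops, then back it off a quarter of a turn. Then swing the handle of the lock collar under the knob clockwise as far as it goes so that the setting holds, let go, and leave the tub and the jar beside the mill where they are.

Things in the scene. Friction and masses are not known exactly. Their poses are not given: they have to be found in the camera images.
- mill: table-top stone mill, fixed: steel housing 260 x 290 mm, top at 105 mm; trough radius 125 mm, rim at 137 mm; a steel bridge strap (34 mm wide, along y, top at 215 mm) over two granite stones. Origin under its centre on the counter; knob, stones and lock collar lie on its vertical axis; x points to the spout, -x is the switch panel's side.
- knob_grip (a point): centre of the adjusting knob: round, black, fluted, 44 mm across, 28 mm high, a light index line on top; this point is midway up, about 263 mm above the counter, 30 mm above the lock arm. x along the index line, z up. Right-hand thread, 2 mm a turn: clockwise from above lowers it. Turns at about 0.08 N m until the stones meet, then stops dead.
- upper_stone: upper granite stone, 190 mm across, 38 mm thick, moved up and down by the screw without turning; a small feed funnel stands on it (rim 75 mm above its lower face). Origin at the centre of its lower face. It starts 0.35 to 0.7 knob turn above the lower stone; that differs each time, is finer than the poses can tell, and must be felt.
- lower_stone: lower granite stone, 190 mm across, fixed. Origin at the centre of its upper face, about 150 mm above the counter.
- lock_lever (a joint): lock collar's angle in rad, growing clockwise seen from above: 0 is fully open, 1.2 is the end stop, fully locked. It stays where it is left and needs about 2 N at the handle. It starts open, between 0 and 0.3.
- lever_grip (a point): middle of the upright black handle on the lock collar's arm: a round grip 18 mm across and 34 mm high standing 100 mm from the mill's axis, this point about 252 mm above the counter, 20 mm above the arm; x points outward along the arm. At lock angle a the arm points at 3.75 - a rad about z from the mill's x axis.
- tub_a: lidded plastic tub 64 x 64 x 63 mm beside the mill; a bystander. Origin under its centre.
- jar: clear jar with a steel cap, 76 mm across, 115 mm high, beside the mill; a bystander. Origin under its centre.

How it is judged:
By the outcome, as a careful person would: the job done as asked, in the order asked, and still so for the second after the job is handed in, with the robot touching nothing.
It also fails if it takes over 70 s, if anything falls off the work surface, if the arm or the gripper's body presses on something with over 40 N, if the wrist force passes 120 N, or if a joint passes its speed limit or range.

ROBOT

A 7-joint arm with a two-finger parallel gripper is mounted at the origin on the work surface. World frame = base frame: x ahead of the robot, y to its left, z up, the work surface at z = 0. Lengths are in m, angles in rad, forces in N, time in s.
With the tool pointing down it reaches from about 0.425 to 0.95 m from the base axis. Payload 4.7 kg.
Tool frame: the origin (TCP) lies at the very end of the fingers, on their centre line; the grasp point (between the pads) lies 19 mm behind it (manip.grasp_offset is the distance from the TCP to the grasp point, in m); z points along the fingers, x is the direction in which the jaws open and shut, and the axes are right-handed (so a half turn about z gives the same grasp; the last joint's range is limited). The gripper opens to 85 mm and grips with 20 to 120 N. Pads are 22 mm wide; open, the fingers measure 114 mm over their backs; the gripper's body (76 mm by 85 mm) begins 54 mm behind the grasp point. The pads swing forward as they close: fully open they stand 13 mm farther back than shut.
Start: joints at [-1.33, 0.469, -0.049, 1.532, 0.024, 1.141, -0.082], TCP at [0.18, 0.651, 0.231] pointing down, gripper open.
Joint ranges: [-2.59, 2.59], [-0.33, 1.99], [-1.39, 1.29], [0.1, 2.45], [-1.04, 4.18], [0.21, 1.99], [-2.66, 2.66]. Speed limits (rad/s): [2.57, 2.57, 3.14, 3.14, 3.14, 3.14, 3.14].

INTERFACE

Orientations are given as a unit quaternion [w, x, y, z].
In Python, from station import manip gives the robot as it stands.
- The arm moves only by the tool arm_command, never from a script. Its argument "commands" is a list of rows, each an object of numbers: "tx", "ty", "tz": the shift along the tool's x, y, z in m; "rx", "ry", "rz": the turn, a rotation vector about the tool's x, y, z in rad. In form: [{"tx": .., "ty": .., "tz": .., "rx": .., "ry": .., "rz": ..}, ...]. A call has 1 to 12 rows; each row shifts and turns the pose as measured when the row begins, along the tool's axes as they then stand; what a row does not reach is not made up. A row lasts 1/12 s, in which the tool goes at most 41.7 mm and 7.16 degrees, less where a joint would pass 70% of its speed; a pose out of reach is approached as far as the arm can. A call with a gripper value outside its range is refused whole. "grip" is the closure in counts, from 0 (fully open) to 255 (shut), set as the call begins (left out, the last holds). The fingers move at their own pace and stop on an object; "newtons" is the grip in N (left out, the last holds). Time passes only in rows, so rows that do not move let the fingers close. It gives the time, the measured TCP pose, the force and the opening at its end, in the units of the state.
- manip.sense(): the state, without advancing time (a new reading comes with each control period).
- manip.read_camera(name): name is "side" or "top" or "wrist"; returns the picture (420x560x3 uint8, red, green, blue); there is no depth.
- manip.get_calibration(name): a dict with "fx", "fy", "cx", "cy" (pixels), "extrinsics" (4x4, takes a point from camera to world coordinates); the wrist camera has in their place "mount" (4x4, takes a point from camera to tool coordinates, whose origin is the TCP and whose axes are the tool frame's). Camera axes: x right, y down, z forward; pixel columns grow to the right and rows downward; lengths in m; the calibration is good to about 2 mm. A picture is of the moment at which its call begins: read the wrist's pose just before it. get_calibration takes no time and is no camera call.
- manip.sign_off(): hands the job in, once; it reports no verdict.
Trained networks look in the newest picture that a camera, given by its name, has taken for a name from the list of things; names that differ only in an ending like _2 or _b are one class to them, and where a whole thing is asked for, a point or a joint stands for the part that bears it (a point fixed in the world has none). Each returns a list of dicts, best first, with "p" (0 to 1); they miss things now and then, are a little off and sometimes report something else, mostly with a low value. They report only what shows in the picture. A call takes as long as a camera call.
- manip.search_frame(camera, query): "rect" ([centre column, centre row, width, height] in pixels, round what is visible of it).
- manip.pinpoint(camera, query): "point" ([row, column] in pixels: a listed point, or the origin of a listed thing).
The state is a dict: "time_s": time; "q": joint angles; "joint_vel": joint speeds; "effort": joint torques, N m; "tool_pos": TCP position; "tool_rot": TCP orientation; "force": force on the tool from outside, world axes, zero at the start; "torque": the same for the moment, N m; "finger_gap": finger opening in m.
Only numpy, scipy, OpenCV 4.12 (cv2) and the standard library are available. Lean on these libraries where they do the work, as an engineer would, in place of code of your own. Each camera call takes 0.05 s, during which the arm holds its last target.

## Working session

There is one attempt and no reset: what is moved stays moved. The work goes in short steps, Python scripts to look and compute and a tool call to move; the robot and the scene stay as the last step left them, time stands still between calls to the robot, and variables do not carry over. Pictures are saved under pics/ and viewed, and the job is handed in when it is done.

Besides the shell and the picture viewer there is one more tool, called after "Request:" in YAML: its name, and indented under it one key for each argument. arm_command: Moves the arm, as the interface text tells. Its arguments: {"type":"object","properties":{"commands":{"type":"array","items":{"type":"object","properties":{"tx":{"type":"number"},"ty":{"type":"number"},"tz":{"type":"number"},"rx":{"type":"number"},"ry":{"type":"number"},"rz":{"type":"number"}}}},"grip":{"type":"number"},"newtons":{"type":"number"}},"required":["commands"]}

```bash
mkdir -p pics; ls
cat > h.py <<'E'
import numpy as np, cv2
from station import manip
from scipy.spatial.transform import Rotation as R
def cam(n):
    s=manip.sense(); im=manip.read_camera(n); c=manip.get_calibration(n)
    if 'extrinsics' in c: E=np.array(c['extrinsics'])
    else:
        T=np.eye(4); w,x,y,z=s['tool_rot']; T[:3,:3]=R.from_quat([x,y,z,w]).as_matrix(); T[:3,3]=s['tool_pos']; E=T@np.array(c['mount'])
    return im,c,E
def save(im,f): cv2.imwrite('pics/'+f,cv2.cvtColor(im,cv2.COLOR_RGB2BGR))
def ray(c,E,row,col):
    d=E[:3,:3]@np.array([(col-c['cx'])/c['fx'],(row-c['cy'])/c['fy'],1]); return E[:3,3],d/np.linalg.norm(d)
def tri(rays):
    A=0;b=0
    for o,d in rays:
        P=np.eye(3)-np.outer(d,d); A=A+P; b=b+P@o
    x=np.linalg.solve(A,b); return x,[np.linalg.norm((np.eye(3)-np.outer(d,d))@(x-o)) for o,d in rays]
def proj(c,E,X):
    p=np.linalg.inv(E)@np.append(X,1); return c['fy']*p[1]/p[2]+c['cy'],c['fx']*p[0]/p[2]+c['cx']
E
python3 - <<'E'
from h import *
print(manip.sense())
rs={}
for n in ['side','top','wrist']:
    im,c,E=cam(n); save(im,n+'0.png')
    print(n,E[:3,3].round(3),E[:3,2].round(2),c['fx'])
    for q in ['knob_grip','lever_grip','mill','upper_stone','tub_a','jar']:
        r=manip.pinpoint(n,q)
        print(n,q,[(np.round(k['point'],1).tolist(),round(k['p'],2)) for k in r[:2]])
        if r and r[0]['p']>.3: rs.setdefault(q,[]).append(ray(c,E,*r[0]['point']))
for q in rs:
    if len(rs[q])>1: print(q,tri(rs[q]))
E
```

```text
pics
{'time_s': 0.0, 'q': array([-1.32990408,  0.46943068, -0.04860625,  1.53370635,  0.02411934,
        1.14099897, -0.08229756]), 'joint_vel': array([ 0.001086  , -0.00033954, -0.00037685, -0.00088514,  0.0007356 ,
        0.00066995, -0.00238493]), 'effort': array([ 2.30571859e-04, -5.10284400e+01, -4.60903149e-02, -2.37712044e+01,
        1.08041527e-02,  7.57283386e-03,  1.22977741e-05]), 'tool_pos': array([0.17973968, 0.65001602, 0.23026346]), 'tool_rot': array([ 6.25841216e-04,  7.95763590e-01,  6.05606599e-01, -7.52107273e-04]), 'force': array([-0.29986465, -0.12399496, -0.55285925]), 'torque': array([ 0.01267773, -0.01036312,  0.04717695]), 'finger_gap': 0.08532603593463679}
side [ 0.272 -0.45   0.581] [ 0.47  0.67 -0.57] 383.3634880558012
side knob_grip [([155.6, 232.3], 0.86)]
side lever_grip [([183.7, 191.5], 0.78)]
side mill [([261.9, 244.7], 0.59)]
side upper_stone [([208.9, 235.2], 0.87)]
side tub_a [([208.5, 233.5], 0.63)]
side jar [([358.5, 258.2], 0.93)]
top [0.48  0.021 1.109] [ 0.14  0.02 -0.99] 378.96788939173956
top knob_grip []
top lever_grip [([272.3, 256.0], 0.62)]
top mill []
top upper_stone [([228.5, 251.3], 0.68)]
top tub_a [([226.1, 170.1], 0.8)]
top jar [([259.5, 328.1], 0.88)]
wrist [0.115 0.669 0.375] [ 0.26 -0.07 -0.96] 328.14110844674184
wrist knob_grip []
wrist lever_grip []
wrist mill []
wrist upper_stone []
wrist tub_a []
wrist jar []
lever_grip (array([0.44627046, 0.07874348, 0.25032383]), [np.float64(0.006309661935705753), np.float64(0.006309661935705811)])
upper_stone (array([0.54288497, 0.10337354, 0.14795994]), [np.float64(0.0022039140586690344), np.float64(0.0022039140586691337)])
tub_a (array([ 0.59816656,  0.33392975, -0.00775328]), [np.float64(0.04454820147071991), np.float64(0.044548201470720035)])
jar (array([ 0.46391446, -0.10840996, -0.01097323]), [np.float64(0.00451206410158474), np.float64(0.004512064101584635)])
```

View pics/side0.png

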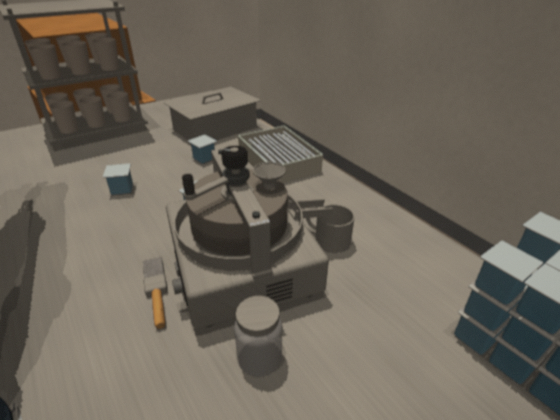

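View pics/top0.png

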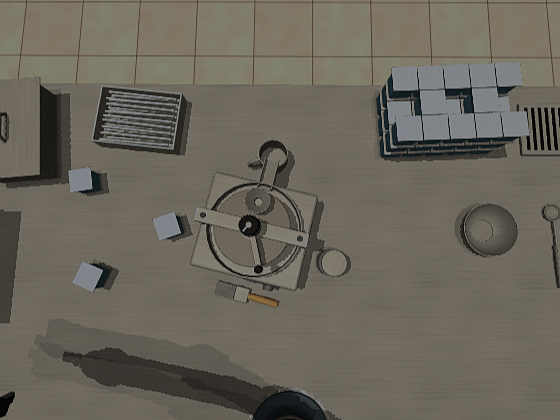

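Run:
```python
from h import *
ims=cv2.imread('pics/side0.png');imt=cv2.imread('pics/top0.png')
a=cv2.resize(ims[130:280,150:350],(800,600),interpolation=cv2.INTER_CUBIC);cv2.imwrite('pics/sz.png',a)
b=cv2.resize(imt[160:310,160:360],(800,600),interpolation=cv2.INTER_CUBIC);cv2.imwrite('pics/tz.png',b)
C={}
for n in ['side','top']:
    c=manip.get_calibration(n);C[n]=(c,np.array(c['extrinsics']))
print(tri([ray(*C['side'],155.6,232.3),ray(*C['top'],226,250)]))
for X in ([.543,.103,.263],[.543,.103,.277]):
  print(proj(*C['side'],X),proj(*C['top'],X))
c=manip.get_calibration('wrist');print(np.array(c['mount']).round(3))
```

```text
(array([0.54097362, 0.09596154, 0.26767744]), [np.float64(0.001486893921625443), np.float64(0.0014868939216255172)])
(np.float64(156.0518591941502), np.float64(232.45338952735796)) (np.float64(225.81239469211877), np.float64(246.76433770251427))
(np.float64(148.91939907574007), np.float64(231.90991599570117)) (np.float64(225.33114089752246), np.float64(246.16040175800032))
[[ 1.    -0.    -0.001  0.001]
 [ 0.001  0.962  0.272 -0.068]
 [ 0.001 -0.272  0.962 -0.143]
 [ 0.     0.     0.     1.   ]]
```

View pics/sz.png

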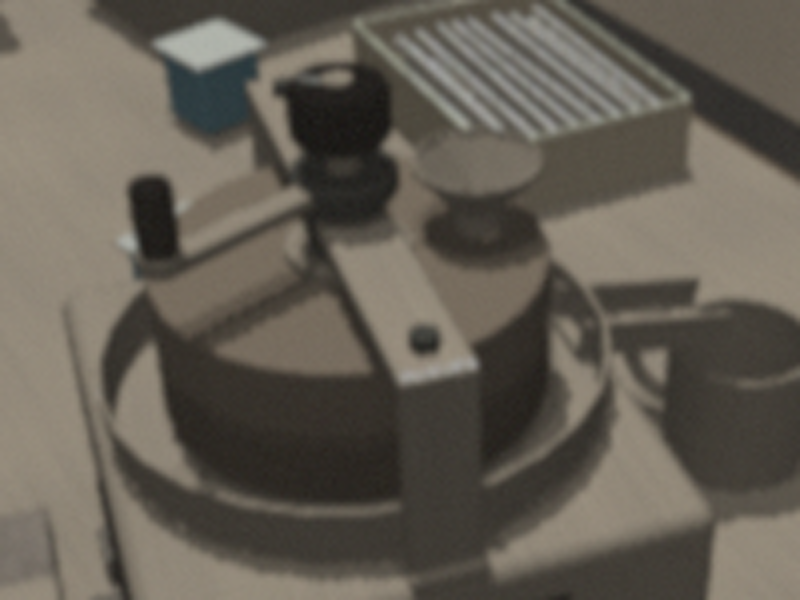

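View pics/tz.png

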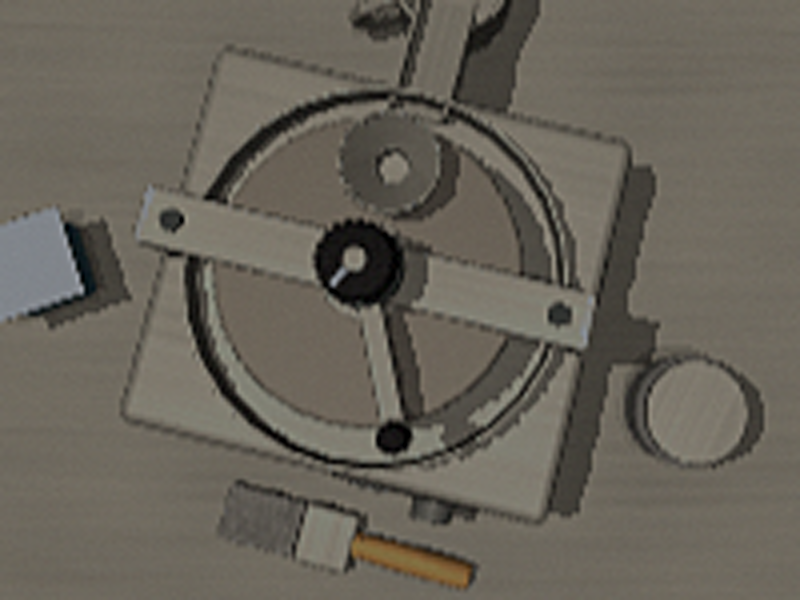

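Request:
arm_command:
  commands:
    - {"tz":-0.035}
    - {"tx":-0.0243,"ty":0.0275,"tz":-0.009}
    - {"tx":-0.0243,"ty":0.0275,"tz":-0.009}
    - {"tx":-0.0243,"ty":0.0275,"tz":-0.009}
    - {"tx":-0.0243,"ty":0.0275,"tz":-0.009}
    - {"tx":-0.0243,"ty":0.0275,"tz":-0.009}
    - {"tx":-0.0243,"ty":0.0275,"tz":-0.009}
    - {"tx":-0.0243,"ty":0.0275,"tz":-0.009}
    - {"tx":-0.0243,"ty":0.0275,"tz":-0.009}
    - {"tx":-0.0243,"ty":0.0275,"tz":-0.009}
    - {"tx":-0.0243,"ty":0.0275,"tz":-0.009}
    - {"tx":-0.0243,"ty":0.0275,"tz":-0.009}

```text
validation failed for argument at $.co...
```

```bash
cat > st.py <<'E'
from h import *
s=manip.sense(); w,x,y,z=s['tool_rot'];M=R.from_quat([x,y,z,w]).as_matrix()
print('t',round(s['time_s'],2),'pos',s['tool_pos'].round(4),'q',s['q'].round(3),'F',s['force'].round(1),'T',s['torque'].round(2),'gap',round(s['finger_gap'],4))
print('toolx yaw deg',np.degrees(np.arctan2(M[1,0],M[0,0])).round(2),'z',M[:,2].round(3))
def totool(d): return (M.T@np.array(d)).round(4)
E
python3 - <<'E'
from st import *
print(totool(np.array([.541,.097,.40])-s['tool_pos']))
E
```

```text
t 1.05 pos [0.1799 0.6506 0.2314] q [-1.33   0.469 -0.049  1.532  0.024  1.141 -0.082] F [-0.2 -0.8 -0.4] T [-0.04 -0.02  0.01] gap 0.0852
toolx yaw deg 74.54 z [-0.  0. -1.]
[-0.4373  0.4956 -0.1687]
```

Request:
arm_command:
  commands:
    - {"tx":0,"ty":0,"tz":-0.035,"rx":0,"ry":0,"rz":0}
    - {"tx":-0.0243,"ty":0.0275,"tz":-0.009,"rx":0,"ry":0,"rz":0}
    - {"tx":-0.0243,"ty":0.0275,"tz":-0.009,"rx":0,"ry":0,"rz":0}
    - {"tx":-0.0243,"ty":0.0275,"tz":-0.009,"rx":0,"ry":0,"rz":0}
    - {"tx":-0.0243,"ty":0.0275,"tz":-0.009,"rx":0,"ry":0,"rz":0}
    - {"tx":-0.0243,"ty":0.0275,"tz":-0.009,"rx":0,"ry":0,"rz":0}
    - {"tx":-0.0243,"ty":0.0275,"tz":-0.009,"rx":0,"ry":0,"rz":0}
    - {"tx":-0.0243,"ty":0.0275,"tz":-0.009,"rx":0,"ry":0,"rz":0}
    - {"tx":-0.0243,"ty":0.0275,"tz":-0.009,"rx":0,"ry":0,"rz":0}
    - {"tx":-0.0243,"ty":0.0275,"tz":-0.009,"rx":0,"ry":0,"rz":0}

```text
time_s: 1.88
tool_pos: [0.3602, 0.3703, 0.3484]
tool_rot: [-0.002, 0.79, 0.613, -0.002]
force: [1.2, -0.3, -0.2]
finger_gap: 0.0854
```

Run:
```python
from st import *
print(totool(np.array([.541,.097,.40])-s['tool_pos']))
```

```text
t 1.88 pos [0.3602 0.3703 0.3484] q [-0.951  0.121  0.081  1.74  -0.014  1.284  0.455] F [ 1.2 -0.3 -0.2] T [ 0.03 -0.04 -0.05] gap 0.0854
toolx yaw deg 75.68 z [-0.005 -0.    -1.   ]
[-0.2201  0.2425 -0.0526]
```

Request:
arm_command:
  commands:
    - {"tx":-0.0275,"ty":0.0303,"tz":-0.0066,"rx":0,"ry":0,"rz":0}
    - {"tx":-0.0275,"ty":0.0303,"tz":-0.0066,"rx":0,"ry":0,"rz":0}
    - {"tx":-0.0275,"ty":0.0303,"tz":-0.0066,"rx":0,"ry":0,"rz":0}
    - {"tx":-0.0275,"ty":0.0303,"tz":-0.0066,"rx":0,"ry":0,"rz":0}
    - {"tx":-0.0275,"ty":0.0303,"tz":-0.0066,"rx":0,"ry":0,"rz":0}
    - {"tx":-0.0275,"ty":0.0303,"tz":-0.0066,"rx":0,"ry":0,"rz":0}
    - {"tx":-0.0275,"ty":0.0303,"tz":-0.0066,"rx":0,"ry":0,"rz":0}
    - {"tx":-0.0275,"ty":0.0303,"tz":-0.0066,"rx":0,"ry":0,"rz":0}
    - {"tx":0,"ty":0,"tz":0,"rx":0,"ry":0,"rz":0}

```text
time_s: 2.63
tool_pos: [0.5423, 0.0852, 0.4058]
tool_rot: [0.001, 0.793, 0.609, 0.004]
force: [-0.8, -1.3, 0.2]
finger_gap: 0.0852
```

```bash
cat > look.py <<'E'
import sys,pickle
from st import *
tag=sys.argv[1]
im,c,E=cam('wrist'); save(im,tag+'.png'); o={}
for q in sys.argv[2:]:
    r=manip.pinpoint('wrist',q); print(q,[(np.round(k['point'],1).tolist(),round(k['p'],2)) for k in r[:2]])
    if r: o[q]=ray(c,E,*r[0]['point'])
pickle.dump((c,E,o),open(tag+'.pkl','wb'))
E
python3 look.py w1 knob_grip lever_grip upper_stone mill
```

```text
t 2.63 pos [0.5423 0.0852 0.4058] q [-0.55   0.148  0.372  1.594 -0.056  1.403  1.137] F [-0.8 -1.3  0.2] T [-0.04  0.   -0.02] gap 0.0852
toolx yaw deg 75.05 z [ 0.007  0.003 -1.   ]
knob_grip [([193.4, 293.0], 0.82)]
lever_grip [([91.8, 244.6], 0.65)]
upper_stone [([175.6, 290.1], 0.65)]
mill [([122.1, 435.1], 0.38)]
```

View pics/w1.png

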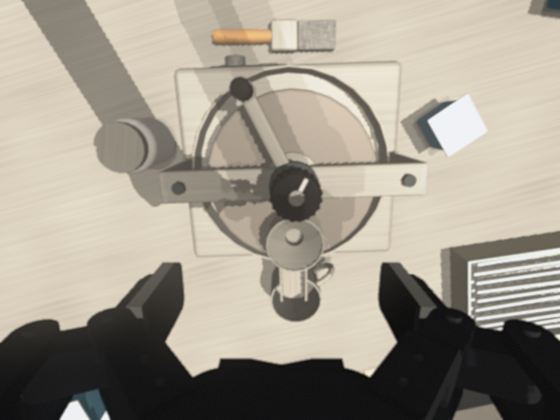

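Request:
arm_command:
  commands:
    - {"tx":0,"ty":0,"tz":0,"rx":0,"ry":0,"rz":-0.12}
    - {"tx":0,"ty":0,"tz":0,"rx":0,"ry":0,"rz":-0.12}
    - {"tx":0,"ty":0,"tz":0,"rx":0,"ry":0,"rz":-0.12}
    - {"tx":0,"ty":0,"tz":0,"rx":0,"ry":0,"rz":-0.12}
    - {"tx":0,"ty":0,"tz":0,"rx":0,"ry":0,"rz":-0.12}
    - {"tx":0,"ty":0,"tz":0,"rx":0,"ry":0,"rz":-0.12}
    - {"tx":0,"ty":0,"tz":0,"rx":0,"ry":0,"rz":-0.12}
    - {"tx":0,"ty":0,"tz":0,"rx":0,"ry":0,"rz":-0.12}
    - {"tx":0,"ty":0,"tz":0,"rx":0,"ry":0,"rz":-0.12}
    - {"tx":0,"ty":0,"tz":0,"rx":0,"ry":0,"rz":-0.12}
    - {"tx":0,"ty":0,"tz":0,"rx":0,"ry":0,"rz":-0.12}
    - {"tx":0,"ty":0,"tz":0,"rx":0,"ry":0,"rz":0}

```text
time_s: 3.88
tool_pos: [0.5271, 0.1212, 0.4007]
tool_rot: [-0.005, 0.213, 0.977, 0.005]
force: [-0.3, -0.6, 0.5]
finger_gap: 0.0854
```

```bash
python3 look.py w2 knob_grip lever_grip upper_stone mill tub_a jar
python3 - <<'E'
from h import *
import pickle
C={n:(manip.get_calibration(n),np.array(manip.get_calibration(n)['extrinsics'])) for n in ['side','top']}
a=pickle.load(open('w1.pkl','rb'));b=pickle.load(open('w2.pkl','rb'))
S={'knob_grip':[ray(*C['side'],155.6,232.3)],'lever_grip':[ray(*C['side'],183.7,191.5),ray(*C['top'],272.3,256)],'upper_stone':[ray(*C['side'],208.9,235.2),ray(*C['top'],228.5,251.3)]}
for q in S:
  w=[a[2][q]]+([b[2][q]] if q in b[2] else [])
  if len(w)>1: print(q,'wrist',tri(w))
  print(q,'all',tri(w+S[q]))
E
```

```text
t 3.88 pos [0.5271 0.1212 0.4007] q [-0.484  0.141  0.217  1.605 -0.044  1.403  2.451] F [-0.3 -0.6  0.5] T [0.01 0.02 0.02] gap 0.0854
toolx yaw deg 155.39 z [-0.008  0.012 -1.   ]
knob_grip [([182.9, 249.6], 0.71)]
lever_grip [([109.6, 345.6], 0.77)]
upper_stone [([163.6, 259.9], 0.85)]
mill [([183.2, 250.0], 0.66), ([107.2, 343.2], 0.38)]
tub_a [([276.5, 316.5], 0.91)]
jar []
knob_grip wrist (array([0.54436734, 0.0979963 , 0.26458996]), [np.float64(0.001234343184718637), np.float64(0.0012343431847186975)])
knob_grip all (array([0.54291909, 0.09828184, 0.26651826]), [np.float64(0.0007615292362104469), np.float64(0.002249974507335632), np.float64(0.002241956277126669)])
lever_grip wrist (array([0.44806072, 0.07856612, 0.25567088]), [np.float64(0.0021608271096449634), np.float64(0.0021608271096450215)])
lever_grip all (array([0.44679415, 0.07866578, 0.25023474]), [np.float64(0.0026570879994705127), np.float64(0.0018161235569594352), np.float64(0.005788535980749939), np.float64(0.0068317648201352285)])
upper_stone wrist (array([0.54064402, 0.09695216, 0.1809078 ]), [np.float64(0.0017142953423017338), np.float64(0.0017142953423018358)])
upper_stone all (array([0.54347331, 0.1000422 , 0.1509903 ]), [np.float64(0.004761972116491626), np.float64(0.0013874934490434873), np.float64(0.004298507039443621), np.float64(0.002455896995838162)])
```

View pics/w2.png

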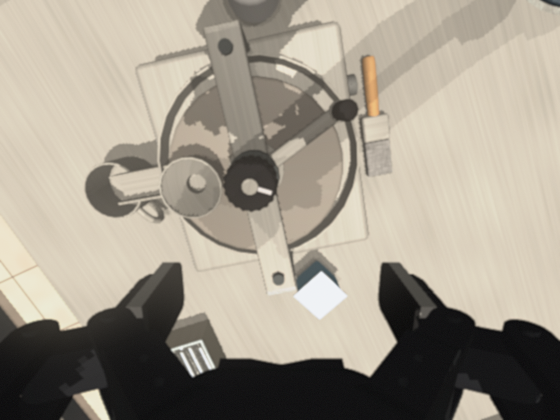

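```bash
cat > go.py <<'E'
import sys
from st import *
x,y,z,yaw=map(float,sys.argv[1:5])
yw=np.radians(yaw) if yaw<900 else np.arctan2(M[1,0],M[0,0])
G=np.array([[np.cos(yw),np.sin(yw),0],[np.sin(yw),-np.cos(yw),0],[0,0,-1]])
print('t',totool(np.array([x,y,z])-s['tool_pos']),'r',R.from_matrix(M.T@G).as_rotvec().round(4))
E
python3 go.py .5435 .098 .40 999
```

```text
t 4.23 pos [0.528  0.1193 0.4009] q [-0.483  0.142  0.22   1.605 -0.044  1.403  2.448] F [ 0.4  0.2 -0.7] T [-0.01  0.03  0.02] gap 0.0856
toolx yaw deg 155.0 z [-0.007  0.011 -1.   ]
t [-0.0231 -0.0127  0.0005] r [ 0.0071 -0.0114 -0.    ]
```

Request:
arm_command:
  commands:
    - {"tx":-0.0115,"ty":-0.0063,"tz":0,"rx":0.0071,"ry":-0.0114,"rz":0}
    - {"tx":-0.0115,"ty":-0.0063,"tz":0.01,"rx":0,"ry":0,"rz":0}
    - {"tx":0,"ty":0,"tz":0.03,"rx":0,"ry":0,"rz":0}
    - {"tx":0,"ty":0,"tz":0.02,"rx":0,"ry":0,"rz":0}
    - {"tx":0,"ty":0,"tz":0,"rx":0,"ry":0,"rz":0}

```text
time_s: 4.65
tool_pos: [0.5477, 0.0937, 0.3409]
tool_rot: [0.004, 0.219, 0.976, -0.0]
force: [-0.1, -0.1, -0.0]
finger_gap: 0.0855
```

```bash
python3 go.py .5435 .098 .246 999; python3 look.py w3 knob_grip lever_grip
python3 - <<'E'
from h import *
import pickle
L=[pickle.load(open(f'w{i}.pkl','rb'))[2] for i in (1,2,3)]
for q in ['knob_grip','lever_grip']: print(q,tri([l[q] for l in L if q in l]))
c,E,_=pickle.load(open('w3.pkl','rb')); print(proj(c,E,[.5435,.098,.277]))
E
```

```text
t 4.65 pos [0.5477 0.0937 0.3409] q [-0.448  0.187  0.238  1.685 -0.041  1.268  2.498] F [-0.1 -0.1 -0. ] T [-0.03  0.04  0.  ] gap 0.0855
toolx yaw deg 154.75 z [ 0.008 -0.003 -1.   ]
t [0.0064 0.002  0.0948] r [0.0011 0.0087 0.    ]
t 4.65 pos [0.5477 0.0937 0.3409] q [-0.448  0.187  0.238  1.685 -0.041  1.268  2.498] F [-0.1 -0.1 -0. ] T [-0.03  0.04  0.  ] gap 0.0855
toolx yaw deg 154.75 z [ 0.008 -0.003 -1.   ]
knob_grip [([221.6, 287.8], 0.9)]
lever_grip [([132.0, 406.6], 0.9)]
knob_grip (array([0.54532499, 0.09818425, 0.26137867]), [np.float64(0.0015200434132804936), np.float64(0.0010522545588595596), np.float64(0.0006278158110271176)])
lever_grip (array([0.44713582, 0.07802622, 0.25213838]), [np.float64(0.0028093460588525655), np.float64(0.0015974883676598045), np.float64(0.0013463681674353814)])
(np.float64(227.03013598985908), np.float64(291.28269968822894))
```

View pics/w3.png

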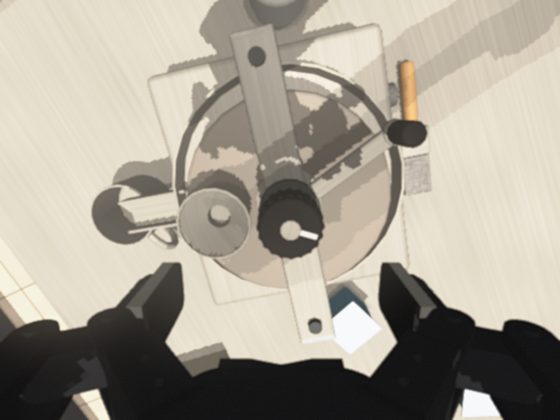

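Request:
arm_command:
  commands:
    - {"tx":0.005,"ty":0.002,"tz":0.01,"rx":0,"ry":0.008,"rz":0}
    - {"tx":0,"ty":0,"tz":0.02,"rx":0,"ry":0,"rz":0}
    - {"tx":0,"ty":0,"tz":0.015,"rx":0,"ry":0,"rz":0}
    - {"tx":0,"ty":0,"tz":0,"rx":0,"ry":0,"rz":0}
    - {"tx":0,"ty":0,"tz":0,"rx":0,"ry":0,"rz":0}

```text
time_s: 5.22
tool_pos: [0.5492, 0.1014, 0.3047]
tool_rot: [0.008, 0.217, 0.976, 0.006]
force: [0.8, 0.7, 0.4]
finger_gap: 0.0852
```

```bash
python3 go.py .5435 .098 .246 999
```

```text
t 5.22 pos [0.5492 0.1014 0.3047] q [-0.449  0.208  0.23   1.742 -0.055  1.178  2.5  ] F [0.8 0.7 0.4] T [-0.01 -0.05  0.03] gap 0.0852
toolx yaw deg 154.88 z [ 0.019  0.008 -1.   ]
t [ 0.0045 -0.0064  0.0585] r [0.0154 0.0137 0.0001]
```

Request:
arm_command:
  commands:
    - {"tx":0.0045,"ty":-0.0064,"tz":0,"rx":0.0154,"ry":0.0137,"rz":0}

```text
time_s: 5.3
tool_pos: [0.5426, 0.0982, 0.3053]
tool_rot: [0.0, 0.217, 0.976, 0.0]
force: [0.7, -0.4, 0.1]
finger_gap: 0.0854
```

```bash
python3 go.py .5435 .098 .246 999
```

```text
t 5.3 pos [0.5426 0.0982 0.3053] q [-0.449  0.205  0.231  1.743 -0.05   1.198  2.5  ] F [ 0.7 -0.4  0.1] T [-0.01  0.03 -0.02] gap 0.0854
toolx yaw deg 154.94 z [ 0.  0. -1.]
t [-0.0008  0.0002  0.0593] r [0.0004 0.0003 0.    ]
```

Request:
arm_command:
  commands:
    - {"tx":0,"ty":0,"tz":0,"rx":0,"ry":0,"rz":0}

```text
time_s: 5.38
tool_pos: [0.5424, 0.0978, 0.3063]
tool_rot: [0.0, 0.217, 0.976, 0.0]
force: [0.4, -0.7, -0.7]
finger_gap: 0.0855
```

```bash
python3 go.py .5435 .098 .246 999
```

```text
t 5.38 pos [0.5424 0.0978 0.3063] q [-0.449  0.204  0.232  1.742 -0.05   1.2    2.5  ] F [ 0.4 -0.7 -0.7] T [0.02 0.03 0.02] gap 0.0855
toolx yaw deg 154.93 z [ 0. -0. -1.]
t [-0.0009  0.0006  0.0603] r [0.0001 0.0004 0.    ]
```

Request:
arm_command:
  commands:
    - {"tx":0,"ty":0.001,"tz":0.015,"rx":0,"ry":0,"rz":0}
    - {"tx":0,"ty":0,"tz":0.02,"rx":0,"ry":0,"rz":0}

```text
time_s: 5.55
tool_pos: [0.5465, 0.0994, 0.277]
tool_rot: [0.006, 0.217, 0.976, 0.003]
force: [-0.6, 0.5, 0.3]
finger_gap: 0.0854
```

```bash
python3 go.py .5435 .098 .246 999
```

```text
t 5.55 pos [0.5465 0.0994 0.277 ] q [-0.446  0.227  0.229  1.783 -0.057  1.126  2.505] F [-0.6  0.5  0.3] T [0.02 0.03 0.05] gap 0.0854
toolx yaw deg 154.93 z [ 0.013  0.004 -1.   ]
t [ 0.0024 -0.0028  0.0309] r [0.0087 0.0098 0.    ]
```

Request:
arm_command:
  commands:
    - {"tx":0.0024,"ty":-0.0028,"tz":0.015,"rx":0.0087,"ry":0.0098,"rz":0}
    - {"tx":0,"ty":0,"tz":0.008,"rx":0,"ry":0,"rz":0}

```text
time_s: 5.72
tool_pos: [0.5431, 0.0979, 0.2532]
tool_rot: [-0.0, 0.217, 0.976, -0.0]
force: [0.2, -0.7, -0.6]
finger_gap: 0.0851
```

```bash
python3 go.py .5435 .098 .246 999
```

```text
t 5.72 pos [0.5431 0.0979 0.2532] q [-0.442  0.247  0.227  1.813 -0.062  1.088  2.512] F [ 0.2 -0.7 -0.6] T [ 0.01  0.01 -0.01] gap 0.0851
toolx yaw deg 154.93 z [-0. -0. -1.]
t [-0.0003  0.0003  0.0072] r [-0.0001 -0.0003  0.    ]
```

Request:
arm_command:
  commands:
    - {"tx":0,"ty":0,"tz":0.007,"rx":0,"ry":0,"rz":0}

```text
time_s: 5.8
tool_pos: [0.5432, 0.0979, 0.2459]
tool_rot: [-0.0, 0.217, 0.976, -0.0]
force: [-0.8, -0.1, 0.5]
finger_gap: 0.0852
```

Request:
arm_command:
  commands:
    - {"tx":0,"ty":0,"tz":0,"rx":0,"ry":0,"rz":0}
    - {"tx":0,"ty":0,"tz":0,"rx":0,"ry":0,"rz":0}
    - {"tx":0,"ty":0,"tz":0,"rx":0,"ry":0,"rz":0}
    - {"tx":0,"ty":0,"tz":0,"rx":0,"ry":0,"rz":0}
    - {"tx":0,"ty":0,"tz":0,"rx":0,"ry":0,"rz":0}
    - {"tx":0,"ty":0,"tz":0,"rx":0,"ry":0,"rz":0}
  grip: 255
  newtons: 30

```text
time_s: 6.3
tool_pos: [0.5432, 0.0978, 0.2458]
tool_rot: [-0.0, 0.217, 0.976, -0.0]
force: [0.1, 0.0, -2.9]
finger_gap: 0.0433
```

```bash
python3 go.py .5435 .098 .246 999; python3 look.py w4 knob_grip
```

```text
t 6.3 pos [0.5432 0.0978 0.2458] q [-0.441  0.255  0.226  1.822 -0.064  1.073  2.513] F [ 0.1  0.  -2.9] T [ 0.   -0.07  0.02] gap 0.0433
toolx yaw deg 154.92 z [-0.001 -0.    -1.   ]
t [-0.0001  0.0003 -0.0002] r [-0.0007 -0.0007  0.    ]
t 6.3 pos [0.5432 0.0978 0.2458] q [-0.441  0.255  0.226  1.822 -0.064  1.073  2.513] F [ 0.1  0.  -2.9] T [ 0.   -0.07  0.02] gap 0.0433
toolx yaw deg 154.92 z [-0.001 -0.    -1.   ]
knob_grip [([289.5, 281.6], 0.76)]
```

View pics/w4.png

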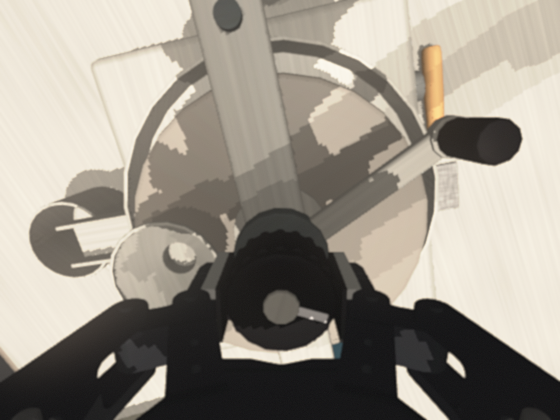

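Request:
arm_command:
  commands:
    - {"tx":0,"ty":0,"tz":0,"rx":0,"ry":0,"rz":0.06}
    - {"tx":0,"ty":0,"tz":0,"rx":0,"ry":0,"rz":0.06}
    - {"tx":0,"ty":0,"tz":0,"rx":0,"ry":0,"rz":0.06}
    - {"tx":0,"ty":0,"tz":0,"rx":0,"ry":0,"rz":0.06}
    - {"tx":0,"ty":0,"tz":0,"rx":0,"ry":0,"rz":0.06}
    - {"tx":0,"ty":0,"tz":0,"rx":0,"ry":0,"rz":0.06}

```text
time_s: 6.9
tool_pos: [0.543, 0.0979, 0.2456]
tool_rot: [-0.0, 0.395, 0.919, -0.001]
force: [-0.1, -0.6, -2.1]
finger_gap: 0.0432
```

```bash
python3 go.py .5433 .098 .2455 999
```

```text
t 6.9 pos [0.543  0.0979 0.2456] q [-0.489  0.256  0.286  1.825 -0.081  1.074  2.156] F [-0.1 -0.6 -2.1] T [-0.05 -0.07  0.13] gap 0.0432
toolx yaw deg 133.5 z [-0.001 -0.001 -1.   ]
t [-0.0002  0.0003  0.0001] r [-0.0014 -0.0005  0.    ]
```

Request:
arm_command:
  commands:
    - {"tx":0,"ty":0,"tz":0,"rx":0,"ry":0,"rz":0.1}
    - {"tx":0,"ty":0,"tz":0,"rx":0,"ry":0,"rz":0.1}
    - {"tx":0,"ty":0,"tz":0,"rx":0,"ry":0,"rz":0.1}
    - {"tx":0,"ty":0,"tz":0,"rx":0,"ry":0,"rz":0.1}
    - {"tx":0,"ty":0,"tz":0,"rx":0,"ry":0,"rz":0.1}
    - {"tx":0,"ty":0,"tz":0,"rx":0,"ry":0,"rz":0.1}
    - {"tx":0,"ty":0,"tz":0,"rx":0,"ry":0,"rz":0.1}
    - {"tx":0,"ty":0,"tz":0,"rx":0,"ry":0,"rz":0.1}
    - {"tx":0,"ty":0,"tz":0,"rx":0,"ry":0,"rz":0.1}
    - {"tx":0,"ty":0,"tz":0,"rx":0,"ry":0,"rz":0.1}

```text
time_s: 7.73
tool_pos: [0.5428, 0.0987, 0.2454]
tool_rot: [-0.0, 0.801, 0.599, -0.0]
force: [0.2, -0.5, -3.2]
finger_gap: 0.0433
```

```bash
python3 go.py .5433 .098 .2455 999;python3 look.py w5 knob_grip
python3 - <<'E'
import cv2,numpy as np
a=cv2.imread('pics/w4.png')[240:380,180:380];b=cv2.imread('pics/w5.png')[240:380,180:380]
cv2.imwrite('pics/c5.png',cv2.resize(np.hstack([a,b]),(800,280)))
E
```

```text
t 7.73 pos [0.5428 0.0987 0.2454] q [-0.631  0.266  0.459  1.833 -0.132  1.074  1.162] F [ 0.2 -0.5 -3.2] T [ 0.07 -0.12  0.07] gap 0.0433
toolx yaw deg 73.59 z [-0.001 -0.    -1.   ]
t [-0.0006  0.0007 -0.0001] r [-0.0006  0.0006 -0.    ]
t 7.73 pos [0.5428 0.0987 0.2454] q [-0.631  0.266  0.459  1.833 -0.132  1.074  1.162] F [ 0.2 -0.5 -3.2] T [ 0.07 -0.12  0.07] gap 0.0433
toolx yaw deg 73.59 z [-0.001 -0.    -1.   ]
knob_grip [([289.6, 280.8], 0.78)]
```

View pics/c5.png

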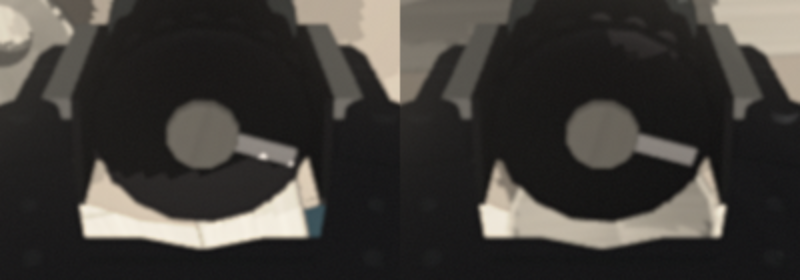

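Request:
arm_command:
  commands:
    - {"tx":0,"ty":0,"tz":0,"rx":0,"ry":0,"rz":0.06}
    - {"tx":0,"ty":0,"tz":0,"rx":0,"ry":0,"rz":0.06}
    - {"tx":0,"ty":0,"tz":0,"rx":0,"ry":0,"rz":0.06}
    - {"tx":0,"ty":0,"tz":0,"rx":0,"ry":0,"rz":0.06}
    - {"tx":0,"ty":0,"tz":0,"rx":0,"ry":0,"rz":0.06}
    - {"tx":0,"ty":0,"tz":0,"rx":0,"ry":0,"rz":0.06}
    - {"tx":0,"ty":0,"tz":0,"rx":0,"ry":0,"rz":0.06}
    - {"tx":0,"ty":0,"tz":0,"rx":0,"ry":0,"rz":0.06}
    - {"tx":0,"ty":0,"tz":0,"rx":0,"ry":0,"rz":0.06}
    - {"tx":0,"ty":0,"tz":0,"rx":0,"ry":0,"rz":0.06}

```text
time_s: 8.67
tool_pos: [0.5431, 0.0991, 0.2452]
tool_rot: [0.0, 0.94, 0.341, 0.0]
force: [0.6, -1.1, -3.3]
finger_gap: 0.0437
```

```bash
python3 go.py .5433 .098 .2455 999
```

```text
t 8.67 pos [0.5431 0.0991 0.2452] q [-0.715  0.276  0.565  1.838 -0.166  1.074  0.609] F [ 0.6 -1.1 -3.3] T [-0.04 -0.17  0.1 ] gap 0.0437
toolx yaw deg 39.9 z [ 0.001 -0.001 -1.   ]
t [-0.0006  0.001  -0.0003] r [ 0.0009 -0.0002 -0.    ]
```

Request:
arm_command:
  commands:
    - {"tx":0,"ty":0,"tz":0,"rx":0,"ry":0,"rz":0.05}
    - {"tx":0,"ty":0,"tz":0,"rx":0,"ry":0,"rz":0.05}
    - {"tx":0,"ty":0,"tz":0,"rx":0,"ry":0,"rz":0.05}
    - {"tx":0,"ty":0,"tz":0,"rx":0,"ry":0,"rz":0.05}

```text
time_s: 9.0
tool_pos: [0.5432, 0.0992, 0.2451]
tool_rot: [0.001, 0.969, 0.248, 0.001]
force: [1.0, 0.1, -3.5]
finger_gap: 0.043
```

```bash
python3 go.py .5433 .098 .2455 999
```

```text
t 9.0 pos [0.5432 0.0992 0.2451] q [-0.744  0.28   0.602  1.839 -0.178  1.075  0.426] F [ 1.   0.1 -3.5] T [-0.02 -0.11  0.13] gap 0.043
toolx yaw deg 28.67 z [ 0.001 -0.001 -1.   ]
t [-0.0005  0.0011 -0.0004] r [ 0.0014 -0.0008 -0.    ]
```

Request:
arm_command:
  commands:
    - {"tx":0,"ty":0,"tz":0,"rx":0,"ry":0,"rz":0.05}
    - {"tx":0,"ty":0,"tz":0,"rx":0,"ry":0,"rz":0.05}
    - {"tx":0,"ty":0,"tz":0,"rx":0,"ry":0,"rz":0.05}
    - {"tx":0,"ty":0,"tz":0,"rx":0,"ry":0,"rz":0.05}

```text
time_s: 9.33
tool_pos: [0.5434, 0.0993, 0.245]
tool_rot: [0.001, 0.988, 0.152, 0.001]
force: [0.6, 0.1, -2.5]
finger_gap: 0.0432
```

```bash
python3 go.py .5433 .098 .2455 999
```

```text
t 9.33 pos [0.5434 0.0993 0.245 ] q [-0.773  0.285  0.641  1.841 -0.191  1.076  0.244] F [ 0.6  0.1 -2.5] T [ 0.   -0.11  0.13] gap 0.0432
toolx yaw deg 17.46 z [ 0.002 -0.001 -1.   ]
t [-0.0004  0.0012 -0.0005] r [ 0.0016 -0.0015 -0.    ]
```

Request:
arm_command:
  commands:
    - {"tx":0,"ty":0.001,"tz":0,"rx":0.0016,"ry":-0.0015,"rz":0.05}
    - {"tx":0,"ty":0,"tz":0,"rx":0,"ry":0,"rz":0.05}
    - {"tx":0,"ty":0,"tz":0,"rx":0,"ry":0,"rz":0.05}
    - {"tx":0,"ty":0,"tz":0,"rx":0,"ry":0,"rz":0.05}

```text
time_s: 9.67
tool_pos: [0.5435, 0.0993, 0.245]
tool_rot: [-0.001, 0.998, 0.055, 0.0]
force: [2.0, 0.2, -2.9]
finger_gap: 0.0432
```

```bash
python3 go.py .5433 .098 .2455 999
```

```text
t 9.67 pos [0.5435 0.0993 0.245 ] q [-0.801  0.292  0.679  1.841 -0.208  1.08   0.067] F [ 2.   0.2 -2.9] T [-0.02 -0.17  0.11] gap 0.0432
toolx yaw deg 6.3 z [-0.     0.001 -1.   ]
t [-0.0004  0.0013 -0.0005] r [-0.0011 -0.0001  0.    ]
```

Request:
arm_command:
  commands:
    - {"tx":0,"ty":0,"tz":0,"rx":0,"ry":0,"rz":0.05}
    - {"tx":0,"ty":0,"tz":0,"rx":0,"ry":0,"rz":0.05}
    - {"tx":0,"ty":0,"tz":0,"rx":0,"ry":0,"rz":0.05}
    - {"tx":0,"ty":0,"tz":0,"rx":0,"ry":0,"rz":0.05}

```text
time_s: 10.0
tool_pos: [0.5437, 0.0993, 0.2449]
tool_rot: [-0.0, 0.999, -0.043, 0.0]
force: [1.1, -0.4, -3.0]
finger_gap: 0.0431
```

```bash
python3 go.py .5433 .098 .2455 999
```

```text
t 10.0 pos [0.5437 0.0993 0.2449] q [-0.831  0.299  0.72   1.843 -0.223  1.081 -0.113] F [ 1.1 -0.4 -3. ] T [-0.07 -0.13  0.03] gap 0.0431
toolx yaw deg -4.89 z [ 0.001  0.001 -1.   ]
t [-0.0002  0.0014 -0.0006] r [-0.0007 -0.0006  0.    ]
```

Request:
arm_command:
  commands:
    - {"tx":0,"ty":0,"tz":0,"rx":0,"ry":0,"rz":0.05}
    - {"tx":0,"ty":0,"tz":0,"rx":0,"ry":0,"rz":0.05}
    - {"tx":0,"ty":0,"tz":0,"rx":0,"ry":0,"rz":0.05}
    - {"tx":0,"ty":0,"tz":0,"rx":0,"ry":0,"rz":0.05}

```text
time_s: 10.33
tool_pos: [0.5438, 0.0993, 0.2449]
tool_rot: [-0.0, 0.99, -0.14, 0.001]
force: [0.1, -0.5, -3.4]
finger_gap: 0.0431
```

```bash
python3 go.py .5433 .098 .2455 999
```

```text
t 10.33 pos [0.5438 0.0993 0.2449] q [-0.863  0.307  0.762  1.844 -0.239  1.083 -0.291] F [ 0.1 -0.5 -3.4] T [-0.06 -0.2   0.06] gap 0.0431
toolx yaw deg -16.08 z [ 0.001  0.    -1.   ]
t [-0.0002  0.0014 -0.0006] r [-0.0006 -0.0013  0.    ]
```

Request:
arm_command:
  commands:
    - {"tx":0,"ty":0,"tz":0,"rx":0,"ry":0,"rz":0.05}
    - {"tx":0,"ty":0,"tz":0,"rx":0,"ry":0,"rz":0.05}
    - {"tx":0,"ty":0,"tz":0,"rx":0,"ry":0,"rz":0.05}
    - {"tx":0,"ty":0,"tz":0,"rx":0,"ry":0,"rz":0.05}

```text
time_s: 10.67
tool_pos: [0.544, 0.0992, 0.2448]
tool_rot: [-0.0, 0.972, -0.236, 0.001]
force: [-0.2, -0.9, -3.9]
finger_gap: 0.0434
```

```bash
python3 go.py .5433 .098 .2455 999
```

```text
t 10.67 pos [0.544  0.0992 0.2448] q [-0.894  0.316  0.806  1.846 -0.256  1.085 -0.468] F [-0.2 -0.9 -3.9] T [-0.06 -0.17  0.06] gap 0.0434
toolx yaw deg -27.28 z [ 0.002 -0.    -1.   ]
t [-0.      0.0014 -0.0007] r [-0.0007 -0.0018  0.    ]
```

Request:
arm_command:
  commands:
    - {"tx":0,"ty":0,"tz":0,"rx":0,"ry":0,"rz":0.05}
    - {"tx":0,"ty":0,"tz":0,"rx":0,"ry":0,"rz":0.05}
    - {"tx":0,"ty":0,"tz":0,"rx":0,"ry":0,"rz":0.05}
    - {"tx":0,"ty":0,"tz":0,"rx":0,"ry":0,"rz":0.05}

```text
time_s: 11.0
tool_pos: [0.5441, 0.0992, 0.2447]
tool_rot: [-0.0, 0.944, -0.329, 0.001]
force: [1.4, -1.0, -3.7]
finger_gap: 0.0434
```

```bash
cat > cmp.py <<'E'
import sys,cv2,numpy as np
a=cv2.imread('pics/w4.png')[240:380,180:380];b=cv2.imread(f'pics/{sys.argv[1]}.png')[240:380,180:380]
cv2.imwrite(f'pics/c{sys.argv[1]}.png',cv2.resize(np.hstack([a,b]),(800,280)))
E
python3 go.py .5433 .098 .2455 999;python3 look.py w6; python3 cmp.py w6
```

```text
t 11.0 pos [0.5441 0.0992 0.2447] q [-0.926  0.327  0.852  1.847 -0.275  1.088 -0.643] F [ 1.4 -1.  -3.7] T [-0.04 -0.14  0.08] gap 0.0434
toolx yaw deg -38.47 z [ 0.002 -0.    -1.   ]
t [ 0.0001  0.0014 -0.0008] r [-0.0011 -0.0022  0.    ]
t 11.0 pos [0.5441 0.0992 0.2447] q [-0.926  0.327  0.852  1.847 -0.275  1.088 -0.643] F [ 1.4 -1.  -3.7] T [-0.04 -0.14  0.08] gap 0.0434
toolx yaw deg -38.47 z [ 0.002 -0.    -1.   ]
```

View pics/cw6.png

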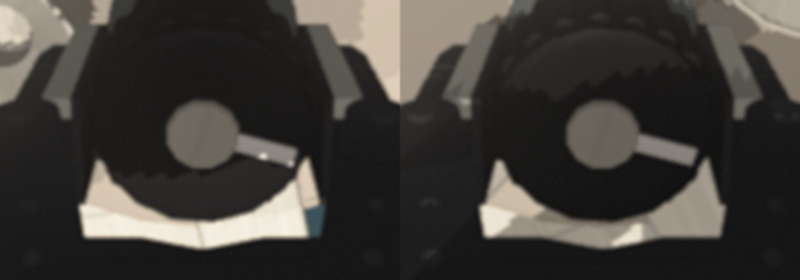

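No slip after 193°. Continuing.

Request:
arm_command:
  commands:
    - {"tx":0,"ty":0,"tz":0,"rx":0,"ry":-0.002,"rz":0.05}
    - {"tx":0,"ty":0,"tz":0,"rx":0,"ry":0,"rz":0.05}
    - {"tx":0,"ty":0,"tz":0,"rx":0,"ry":0,"rz":0.05}
    - {"tx":0,"ty":0,"tz":0,"rx":0,"ry":0,"rz":0.05}

```text
time_s: 11.38
tool_pos: [0.5446, 0.0994, 0.2448]
tool_rot: [-0.0, 0.909, -0.417, 0.001]
force: [2.5, 0.4, -5.0]
finger_gap: 0.0432
```

```bash
python3 go.py .5433 .098 .2455 999
```

```text
t 11.38 pos [0.5446 0.0994 0.2448] q [-0.956  0.34   0.897  1.847 -0.297  1.093 -0.81 ] F [ 2.5  0.4 -5. ] T [ 0.07 -0.62  0.94] gap 0.0432
toolx yaw deg -49.31 z [ 0.002 -0.    -1.   ]
t [ 0.0002  0.0019 -0.0007] r [-0.0016 -0.0018  0.    ]
```

Request:
arm_command:
  commands:
    - {"tx":0,"ty":0,"tz":0,"rx":0,"ry":0,"rz":0.05}
    - {"tx":0,"ty":0,"tz":0,"rx":0,"ry":0,"rz":0.05}
    - {"tx":0,"ty":0,"tz":0,"rx":0,"ry":0,"rz":0.05}
    - {"tx":0,"ty":0,"tz":0,"rx":0,"ry":0,"rz":0.05}

```text
time_s: 11.72
tool_pos: [0.5484, 0.1012, 0.2447]
tool_rot: [-0.002, 0.868, -0.496, 0.006]
force: [3.8, -1.9, -6.2]
finger_gap: 0.043
```

```bash
python3 go.py .5433 .098 .2455 999
```

```text
t 11.72 pos [0.5484 0.1012 0.2447] q [-0.989  0.355  0.941  1.846 -0.318  1.089 -0.969] F [ 3.8 -1.9 -6.2] T [-0.06 -0.63  0.98] gap 0.043
toolx yaw deg -59.49 z [ 0.012 -0.004 -1.   ]
t [ 0.0002  0.006  -0.0008] r [-0.0089 -0.0094  0.    ]
```

```bash
python3 look.py w7; python3 cmp.py w7
```

```text
t 11.72 pos [0.5484 0.1012 0.2447] q [-0.989  0.355  0.941  1.846 -0.318  1.089 -0.969] F [ 3.8 -1.9 -6.2] T [-0.06 -0.63  0.98] gap 0.043
toolx yaw deg -59.49 z [ 0.012 -0.004 -1.   ]
```

View pics/cw7.png

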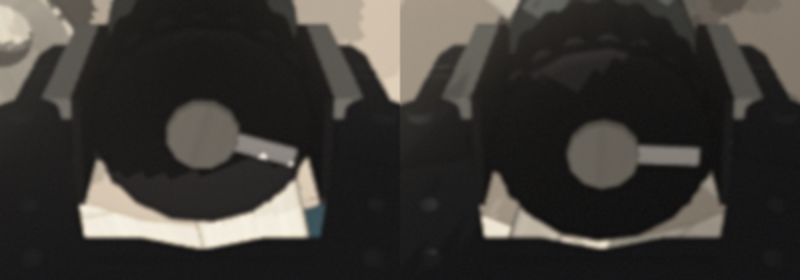

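```bash
cat > idx.py <<'E'
import sys,pickle
from h import *
def index(tag,z=0.277,ctr=(.5435,.098),show=False):
    im=cv2.imread(f'pics/{tag}.png'); c,E,_=pickle.load(open(tag+'.pkl','rb'))
    # rectify top plane: 0.1mm/px, 60mm window
    n=600; s=1e-4
    P=np.linalg.inv(E)[:3]; K=np.array([[c['fx'],0,c['cx']],[0,c['fy'],c['cy']],[0,0,1]])
    A=np.array([[s,0,ctr[0]-n/2*s],[0,-s,ctr[1]+n/2*s],[0,0,z],[0,0,1]])
    H=K@P@A
    r=cv2.warpPerspective(im,H,(n,n),flags=cv2.INTER_LINEAR|cv2.WARP_INVERSE_MAP)
    g=cv2.cvtColor(r,cv2.COLOR_BGR2GRAY); cv2.imwrite(f'pics/r{tag}.png',r)
    return g
if __name__=='__main__':
    for t in sys.argv[1:]:
        g=index(t)
        m=(g>70).astype(np.uint8)
        k,lab,st,ce=cv2.connectedComponentsWithStats(m)
        # component nearest centre
        best=[i for i in range(1,k) if 3000<st[i,4]<60000 and np.hypot(*(ce[i]-300))<150]
        for i in best:
            ys,xs=np.nonzero(lab==i); p=np.c_[xs,ys].astype(float)
            # hub: max of distance transform
            d=cv2.distanceTransform((lab==i).astype(np.uint8),cv2.DIST_L2,5); _,R0,_,h=cv2.minMaxLoc(d)
            h=np.array(h); q=p[np.hypot(*(p-h).T)>R0*1.3]
            if len(q)<50: print(t,i,'no bar',h,R0);continue
            v=q.mean(0)-h
            print(t,'hub',h,round(R0),'n',len(q),'angle',round(np.degrees(np.arctan2(-v[1],v[0])),2),'len',round(np.hypot(*(q-h).T).max()))
E
python3 idx.py w4 w5 w6 w7 w3
```

```text
w4 hub [314 280] 69 n 4387 angle 139.6 len 191
w5 hub [319 292] 68 n 4085 angle 59.0 len 187
w6 hub [306 295] 68 n 3996 angle -52.27 len 185
w7 hub [ 84 192] 46 n 19214 angle -61.28 len 441
w7 hub [307 293] 67 n 4004 angle -59.91 len 185
```

View pics/rw7.png

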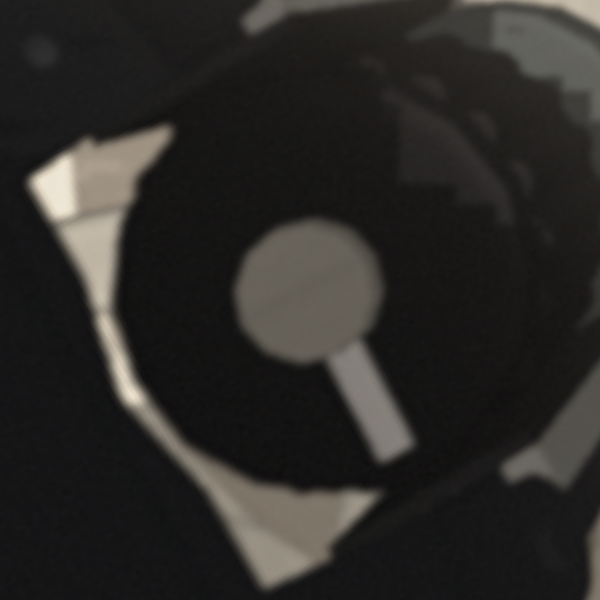

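Request:
arm_command:
  commands:
    - {"tx":0,"ty":0,"tz":0,"rx":0,"ry":0,"rz":0}
    - {"tx":0,"ty":0,"tz":0,"rx":0,"ry":0,"rz":0}
    - {"tx":0,"ty":0,"tz":0,"rx":0,"ry":0,"rz":0}
  grip: 60

```text
time_s: 12.02
tool_pos: [0.5485, 0.1018, 0.2456]
tool_rot: [-0.002, 0.869, -0.494, 0.006]
force: [-0.7, 0.7, 0.7]
finger_gap: 0.0652
```

```bash
python3 go.py .544 .0985 .246 999; python3 look.py w8; python3 idx.py w8
```

```text
t 12.02 pos [0.5485 0.1018 0.2456] q [-0.988  0.354  0.94   1.844 -0.318  1.092 -0.965] F [-0.7  0.7  0.7] T [-0.02 -0.01  0.03] gap 0.0652
toolx yaw deg -59.2 z [ 0.012 -0.002 -1.   ]
t [ 0.0005  0.0055 -0.0005] r [-0.0092 -0.008   0.    ]
t 12.02 pos [0.5485 0.1018 0.2456] q [-0.988  0.354  0.94   1.844 -0.318  1.092 -0.965] F [-0.7  0.7  0.7] T [-0.02 -0.01  0.03] gap 0.0652
toolx yaw deg -59.2 z [ 0.012 -0.002 -1.   ]
w8 hub [307 292] 68 n 4007 angle -59.77 len 187
```

Request:
arm_command:
  commands:
    - {"tx":0.0005,"ty":0.0055,"tz":0,"rx":-0.0092,"ry":-0.008,"rz":0}

```text
time_s: 12.15
tool_pos: [0.5441, 0.0992, 0.2458]
tool_rot: [-0.0, 0.87, -0.493, -0.0]
force: [0.9, -0.4, -0.4]
finger_gap: 0.0651
```

Request:
arm_command:
  commands:
    - {"tx":0,"ty":0,"tz":0,"rx":0,"ry":0,"rz":0}
    - {"tx":0,"ty":0,"tz":0,"rx":0,"ry":0,"rz":0}
    - {"tx":0,"ty":0,"tz":0,"rx":0,"ry":0,"rz":0}
    - {"tx":0,"ty":0,"tz":0,"rx":0,"ry":0,"rz":0}
  grip: 255
  newtons: 40

```text
time_s: 12.48
tool_pos: [0.5434, 0.0985, 0.2465]
tool_rot: [-0.001, 0.87, -0.494, -0.001]
force: [-0.5, -0.3, -0.0]
finger_gap: 0.0427
```

```bash
python3 go.py .544 .0985 .246 999; python3 look.py w9; python3 idx.py w9
```

```text
t 12.48 pos [0.5434 0.0985 0.2465] q [-0.982  0.349  0.94   1.847 -0.318  1.105 -0.958] F [-0.5 -0.3 -0. ] T [ 0.06 -0.15 -0.03] gap 0.0427
toolx yaw deg -59.16 z [-0.001  0.003 -1.   ]
t [ 0.0003 -0.0006  0.0005] r [-0.0007  0.0036 -0.    ]
t 12.48 pos [0.5434 0.0985 0.2465] q [-0.982  0.349  0.94   1.847 -0.318  1.105 -0.958] F [-0.5 -0.3 -0. ] T [ 0.06 -0.15 -0.03] gap 0.0427
toolx yaw deg -59.16 z [-0.001  0.003 -1.   ]
w9 hub [307 292] 68 n 4008 angle -59.84 len 187
```

Request:
arm_command:
  commands:
    - {"tx":0,"ty":0,"tz":0,"rx":0,"ry":0,"rz":-0.1}
    - {"tx":0,"ty":0,"tz":0,"rx":0,"ry":0,"rz":-0.1}
    - {"tx":0,"ty":0,"tz":0,"rx":0,"ry":0,"rz":-0.1}
    - {"tx":0,"ty":0,"tz":0,"rx":0,"ry":0,"rz":-0.1}
    - {"tx":0,"ty":0,"tz":0,"rx":0,"ry":0,"rz":-0.1}
    - {"tx":0,"ty":0,"tz":0,"rx":0,"ry":0,"rz":-0.1}
    - {"tx":0,"ty":0,"tz":0,"rx":0,"ry":0,"rz":-0.1}
    - {"tx":0,"ty":0,"tz":0,"rx":0,"ry":0,"rz":-0.1}
    - {"tx":0,"ty":0,"tz":0,"rx":0,"ry":0,"rz":-0.1}
    - {"tx":0,"ty":0,"tz":0,"rx":0,"ry":0,"rz":-0.1}
    - {"tx":0,"ty":0,"tz":0,"rx":0,"ry":0,"rz":-0.1}
    - {"tx":0,"ty":0,"tz":0,"rx":0,"ry":0,"rz":0}

```text
time_s: 13.53
tool_pos: [0.5436, 0.0983, 0.2468]
tool_rot: [-0.001, 0.998, 0.06, -0.001]
force: [0.7, 1.0, 0.1]
finger_gap: 0.0429
```

```bash
python3 go.py .5435 .0985 .246 30.8; python3 look.py w10; python3 idx.py w10
```

```text
t 13.53 pos [0.5436 0.0983 0.2468] q [-0.795  0.29   0.674  1.838 -0.206  1.085  0.077] F [0.7 1.  0.1] T [0.06 0.07 0.06] gap 0.0429
toolx yaw deg 6.88 z [-0.001  0.002 -1.   ]
t [-0.0001 -0.0002  0.0008] r [-0.0028  0.0006 -0.4175]
t 13.53 pos [0.5436 0.0983 0.2468] q [-0.795  0.29   0.674  1.838 -0.206  1.085  0.077] F [0.7 1.  0.1] T [0.06 0.07 0.06] gap 0.0429
toolx yaw deg 6.88 z [-0.001  0.002 -1.   ]
w10 hub [311 296] 68 n 4110 angle 6.24 len 188
```

Request:
arm_command:
  commands:
    - {"tx":0,"ty":0,"tz":0,"rx":0,"ry":0,"rz":-0.1}
    - {"tx":0,"ty":0,"tz":0,"rx":0,"ry":0,"rz":-0.1}
    - {"tx":0,"ty":0,"tz":0,"rx":0,"ry":0,"rz":-0.1}
    - {"tx":0,"ty":0,"tz":0,"rx":0,"ry":0,"rz":-0.08}
    - {"tx":0,"ty":0,"tz":0,"rx":0,"ry":0,"rz":0}

```text
time_s: 14.0
tool_pos: [0.5437, 0.0984, 0.247]
tool_rot: [-0.001, 0.969, 0.247, -0.001]
force: [0.2, 0.7, 0.8]
finger_gap: 0.0432
```

```bash
python3 go.py .5435 .0985 .246 30.8; python3 look.py w11; python3 idx.py w11
```

```text
t 14.0 pos [0.5437 0.0984 0.247 ] q [-0.737  0.28   0.599  1.834 -0.18   1.083  0.428] F [0.2 0.7 0.8] T [0.08 0.12 0.05] gap 0.0432
toolx yaw deg 28.63 z [-0.002  0.002 -1.   ]
t [-0.0001 -0.0002  0.001 ] r [-0.0027  0.001  -0.0379]
t 14.0 pos [0.5437 0.0984 0.247 ] q [-0.737  0.28   0.599  1.834 -0.18   1.083  0.428] F [0.2 0.7 0.8] T [0.08 0.12 0.05] gap 0.0432
toolx yaw deg 28.63 z [-0.002  0.002 -1.   ]
w11 hub [314 296] 69 n 4095 angle 28.0 len 188
```

Request:
arm_command:
  commands:
    - {"tx":0,"ty":0,"tz":0,"rx":0,"ry":0,"rz":-0.042}
    - {"tx":0,"ty":0,"tz":0,"rx":0,"ry":0,"rz":0}

```text
time_s: 14.22
tool_pos: [0.5437, 0.0983, 0.247]
tool_rot: [-0.001, 0.965, 0.264, -0.001]
force: [-0.7, 0.9, 1.1]
finger_gap: 0.0432
```

```bash
python3 go.py .5435 .0985 .246 30.8; python3 look.py w12; python3 idx.py w12
```

```text
t 14.22 pos [0.5437 0.0983 0.247 ] q [-0.733  0.28   0.593  1.834 -0.178  1.083  0.46 ] F [-0.7  0.9  1.1] T [0.   0.12 0.05] gap 0.0432
toolx yaw deg 30.57 z [-0.002  0.001 -1.   ]
t [-0.0001 -0.0002  0.001 ] r [-0.0025  0.0013 -0.004 ]
t 14.22 pos [0.5437 0.0983 0.247 ] q [-0.733  0.28   0.593  1.834 -0.178  1.083  0.46 ] F [-0.7  0.9  1.1] T [0.   0.12 0.05] gap 0.0432
toolx yaw deg 30.57 z [-0.002  0.001 -1.   ]
w12 hub [314 296] 69 n 4102 angle 29.96 len 188
```

Request:
arm_command:
  commands:
    - {"tx":0,"ty":0,"tz":0,"rx":0,"ry":0,"rz":0}
    - {"tx":0,"ty":0,"tz":0,"rx":0,"ry":0,"rz":0}
    - {"tx":0,"ty":0,"tz":0,"rx":0,"ry":0,"rz":0}
    - {"tx":0,"ty":0,"tz":-0.02,"rx":0,"ry":0,"rz":0}
    - {"tx":0,"ty":0,"tz":-0.03,"rx":0,"ry":0,"rz":0}
    - {"tx":0,"ty":0,"tz":-0.03,"rx":0,"ry":0,"rz":0}
    - {"tx":0,"ty":0,"tz":-0.02,"rx":0,"ry":0,"rz":0}
    - {"tx":0,"ty":0,"tz":0,"rx":0,"ry":0,"rz":0}
  grip: 30

```text
time_s: 14.93
tool_pos: [0.5426, 0.097, 0.3484]
tool_rot: [0.0, 0.966, 0.257, -0.004]
force: [-0.2, -0.4, 0.0]
finger_gap: 0.0755
```

```bash
python3 look.py w13 lever_grip knob_grip; python3 idx.py w13;python3 go.py .447 .078 .345 98
```

```text
t 14.93 pos [0.5426 0.097  0.3484] q [-0.765  0.199  0.616  1.688 -0.117  1.301  0.393] F [-0.2 -0.4  0. ] T [ 0.04 -0.02  0.  ] gap 0.0755
toolx yaw deg 29.79 z [-0.008 -0.003 -1.   ]
lever_grip [([172.7, 153.2], 0.69)]
knob_grip [([214.4, 285.3], 0.68)]
w13 hub [313 294] 76 n 5629 angle 28.88 len 196
t 15.08 pos [0.5402 0.097  0.3436] q [-0.765  0.202  0.615  1.695 -0.118  1.299  0.394] F [0.3 0.2 0.2] T [-0.   -0.01  0.02] gap 0.0756
toolx yaw deg 29.82 z [-0.016 -0.005 -1.   ]
t [-0.0903 -0.0299  0.0002] r [-0.013   0.0127 -1.19  ]
```

View pics/w13.png

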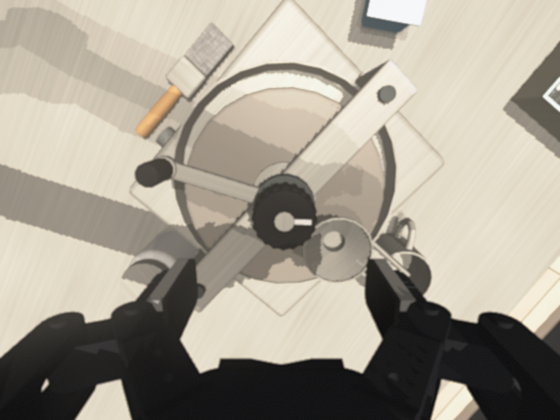

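Request:
arm_command:
  commands:
    - {"tx":0,"ty":0,"tz":0,"rx":-0.013,"ry":0.0127,"rz":-0.1}
    - {"tx":0,"ty":0,"tz":0,"rx":0,"ry":0,"rz":-0.1}
    - {"tx":0,"ty":0,"tz":0,"rx":0,"ry":0,"rz":-0.1}
    - {"tx":0,"ty":0,"tz":0,"rx":0,"ry":0,"rz":-0.1}
    - {"tx":0,"ty":0,"tz":0,"rx":0,"ry":0,"rz":-0.1}
    - {"tx":0,"ty":0,"tz":0,"rx":0,"ry":0,"rz":-0.1}
    - {"tx":0,"ty":0,"tz":0,"rx":0,"ry":0,"rz":-0.1}
    - {"tx":0,"ty":0,"tz":0,"rx":0,"ry":0,"rz":-0.1}
    - {"tx":0,"ty":0,"tz":0,"rx":0,"ry":0,"rz":-0.1}
    - {"tx":0,"ty":0,"tz":0,"rx":0,"ry":0,"rz":-0.1}
    - {"tx":0,"ty":0,"tz":0,"rx":0,"ry":0,"rz":-0.1}
    - {"tx":0,"ty":0,"tz":0,"rx":0,"ry":0,"rz":-0.05}
  grip: 90

```text
time_s: 16.08
tool_pos: [0.5288, 0.0957, 0.3204]
tool_rot: [-0.006, 0.651, 0.759, -0.021]
force: [-0.2, 0.9, -0.2]
finger_gap: 0.0553
```

```bash
python3 go.py .447 .078 .345 98
```

```text
t 16.08 pos [0.5288 0.0957 0.3204] q [-0.644  0.199  0.453  1.734 -0.074  1.27   1.549] F [-0.2  0.9 -0.2] T [ 0.06 -0.06 -0.03] gap 0.0553
toolx yaw deg 98.77 z [-0.037 -0.024 -0.999]
t [-0.0055 -0.0845 -0.0211] r [-0.0403  0.0181  0.0131]
```

Request:
arm_command:
  commands:
    - {"tx":0,"ty":-0.01,"tz":-0.02,"rx":-0.0403,"ry":0.0181,"rz":0.013}

```text
time_s: 16.17
tool_pos: [0.5184, 0.0959, 0.3348]
tool_rot: [-0.002, 0.655, 0.756, -0.005]
force: [-0.2, 1.1, 0.3]
finger_gap: 0.0548
```

Request:
arm_command:
  commands:
    - {"tx":-0.0025,"ty":-0.025,"tz":0,"rx":0,"ry":0,"rz":0}
    - {"tx":-0.0025,"ty":-0.025,"tz":0,"rx":0,"ry":0,"rz":0}
    - {"tx":0,"ty":-0.018,"tz":0,"rx":0,"ry":0,"rz":0}

```text
time_s: 16.42
tool_pos: [0.4498, 0.08, 0.3325]
tool_rot: [-0.002, 0.656, 0.755, -0.007]
force: [-0.7, -0.2, 0.2]
finger_gap: 0.0553
```

```bash
python3 go.py .447 .078 .335 98
```

```text
t 16.42 pos [0.4498 0.08   0.3325] q [-0.692  0.015  0.431  1.892 -0.002  1.25   1.451] F [-0.7 -0.2  0.2] T [-0.    0.02  0.01] gap 0.0553
toolx yaw deg 98.0 z [-0.013 -0.008 -1.   ]
t [-0.0016 -0.0031 -0.0025] r [-0.0138  0.0062  0.    ]
```

Request:
arm_command:
  commands:
    - {"tx":-0.0016,"ty":-0.0031,"tz":0,"rx":-0.0138,"ry":0.0062,"rz":0}
    - {"tx":0,"ty":0,"tz":0,"rx":0,"ry":0,"rz":0}

```text
time_s: 16.58
tool_pos: [0.4426, 0.0771, 0.3298]
tool_rot: [-0.002, 0.656, 0.755, -0.002]
force: [-0.2, 0.2, -0.7]
finger_gap: 0.0551
```

```bash
python3 go.py .447 .078 .245 98;python3 look.py w14 lever_grip
python3 - <<'E'
from h import *
import pickle
L=[pickle.load(open(f'w{i}.pkl','rb'))[2] for i in (1,2,3,13,14)]
print(tri([l['lever_grip'] for l in L if 'lever_grip' in l]))
E
```

```text
t 16.58 pos [0.4426 0.0771 0.3298] q [-0.691 -0.004  0.43   1.915  0.     1.235  1.45 ] F [-0.2  0.2 -0.7] T [-0.01 -0.02  0.04] gap 0.0551
toolx yaw deg 98.04 z [-0.005  0.    -1.   ]
t [0.0002 0.0049 0.0847] r [-0.0049 -0.0009  0.0006]
t 16.58 pos [0.4426 0.0771 0.3298] q [-0.691 -0.004  0.43   1.915  0.     1.235  1.45 ] F [-0.2  0.2 -0.7] T [-0.01 -0.02  0.04] gap 0.0551
toolx yaw deg 98.04 z [-0.005  0.    -1.   ]
lever_grip [([224.5, 279.6], 0.73)]
(array([0.44724102, 0.07757296, 0.25377898]), [np.float64(0.0031823778243341263), np.float64(0.0013416722241291156), np.float64(0.0010007907108291487), np.float64(0.0007247479548943864), np.float64(0.0005951056505351361)])
```

View pics/w14.png

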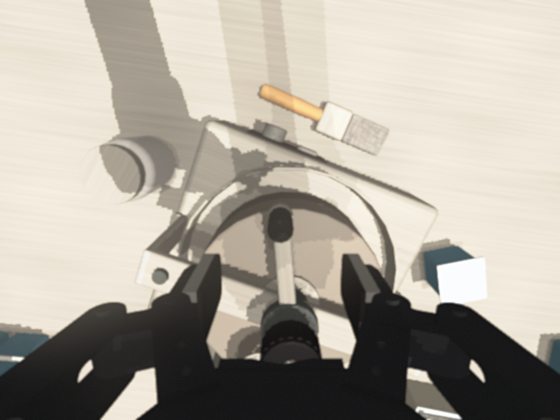

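Request:
arm_command:
  commands:
    - {"tx":0,"ty":0.0045,"tz":0.015,"rx":-0.005,"ry":0,"rz":0}
    - {"tx":0,"ty":0,"tz":0.02,"rx":0,"ry":0,"rz":0}

```text
time_s: 16.85
tool_pos: [0.4528, 0.0796, 0.2972]
tool_rot: [0.002, 0.656, 0.755, 0.004]
force: [1.0, 0.2, 0.3]
finger_gap: 0.0554
```

```bash
python3 go.py .447 .078 .245 98
```

```text
t 16.85 pos [0.4528 0.0796 0.2972] q [-0.684  0.035  0.436  1.955 -0.017  1.146  1.47 ] F [1.  0.2 0.3] T [-0.03 -0.04 -0.03] gap 0.0554
toolx yaw deg 98.05 z [ 0.009  0.003 -1.   ]
t [-0.0009 -0.0064  0.0522] r [ 0.0093 -0.0016  0.0009]
```

Request:
arm_command:
  commands:
    - {"tx":-0.0009,"ty":-0.0064,"tz":0.012,"rx":0.0093,"ry":-0.0016,"rz":0}
    - {"tx":0,"ty":0,"tz":0.015,"rx":0,"ry":0,"rz":0}

```text
time_s: 17.02
tool_pos: [0.4478, 0.078, 0.2678]
tool_rot: [0.0, 0.656, 0.755, -0.001]
force: [0.6, 0.5, 0.3]
finger_gap: 0.0551
```

```bash
python3 go.py .447 .078 .245 98
```

```text
t 17.02 pos [0.4478 0.078  0.2678] q [-0.68   0.059  0.438  2.002 -0.027  1.088  1.481] F [0.6 0.5 0.3] T [-0.03 -0.06  0.01] gap 0.0551
toolx yaw deg 98.02 z [-0.001 -0.002 -1.   ]
t [ 0.0002 -0.0008  0.0228] r [-0.0016  0.0019  0.0004]
```

Request:
arm_command:
  commands:
    - {"tx":0,"ty":-0.001,"tz":0.014,"rx":0,"ry":0,"rz":0}
    - {"tx":0,"ty":0,"tz":0.007,"rx":0,"ry":0,"rz":0}

```text
time_s: 17.18
tool_pos: [0.4465, 0.0777, 0.2436]
tool_rot: [-0.0, 0.656, 0.755, -0.004]
force: [-0.1, -0.0, -0.2]
finger_gap: 0.0555
```

Request:
arm_command:
  commands:
    - {"tx":0,"ty":0,"tz":0,"rx":0,"ry":0,"rz":0}
    - {"tx":0,"ty":0,"tz":0,"rx":0,"ry":0,"rz":0}
    - {"tx":0,"ty":0,"tz":0,"rx":0,"ry":0,"rz":0}
  grip: 182
  newtons: 20

```text
time_s: 17.43
tool_pos: [0.4465, 0.0775, 0.2419]
tool_rot: [-0.001, 0.656, 0.755, -0.006]
force: [-0.6, 0.6, -0.1]
finger_gap: 0.0245
```

```bash
python3 go.py .447 .078 .245 98;python3 look.py w15 lever_grip
```

```text
t 17.43 pos [0.4465 0.0775 0.2419] q [-0.675  0.091  0.439  2.035 -0.039  1.036  1.493] F [-0.6  0.6 -0.1] T [-0.01  0.02  0.04] gap 0.0245
toolx yaw deg 97.98 z [-0.01  -0.008 -1.   ]
t [ 0.0004  0.0005 -0.0031] r [-0.0107  0.0065 -0.0004]
t 17.43 pos [0.4465 0.0775 0.2419] q [-0.675  0.091  0.439  2.035 -0.039  1.036  1.493] F [-0.6  0.6 -0.1] T [-0.01  0.02  0.04] gap 0.0245
toolx yaw deg 97.98 z [-0.01  -0.008 -1.   ]
lever_grip [([275.1, 279.7], 0.56)]
```

View pics/w15.png

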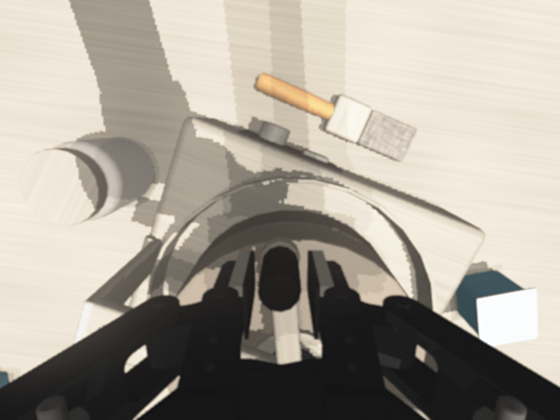

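Request:
arm_command:
  commands:
    - {"tx":0.004,"ty":0,"tz":-0.003,"rx":-0.0107,"ry":0.0065,"rz":0}
    - {"tx":0.008,"ty":0,"tz":0,"rx":0,"ry":0,"rz":0.07}
    - {"tx":0.008,"ty":0,"tz":0,"rx":0,"ry":0,"rz":0.07}
    - {"tx":0.008,"ty":0,"tz":0,"rx":0,"ry":0,"rz":0.07}

```text
time_s: 17.87
tool_pos: [0.4452, 0.1024, 0.2473]
tool_rot: [0.002, 0.736, 0.677, 0.002]
force: [0.5, -2.1, -1.5]
finger_gap: 0.0245
```

```bash
cat > arc.py <<'E'
import sys
from st import *
C=np.array([.5438,.0985]); r=s['tool_pos'][:2]-C; print('rad',np.hypot(*r).round(4),'ang',np.degrees(np.arctan2(r[1],r[0]))%360)
a=np.radians(float(sys.argv[1])); yw=a-np.pi/2; p=C+.099*np.array([np.cos(a),np.sin(a)])
G=np.array([[np.cos(yw),np.sin(yw),0],[np.sin(yw),-np.cos(yw),0],[0,0,-1]])
print('t',totool(np.array([*p,.245])-s['tool_pos']),'r',R.from_matrix(M.T@G).as_rotvec().round(4))
E
python3 arc.py 165
```

```text
t 17.87 pos [0.4452 0.1024 0.2473] q [-0.72   0.082  0.431  2.029 -0.037  1.033  1.215] F [ 0.5 -2.1 -1.5] T [-0.46 -0.06 -0.04] gap 0.0245
toolx yaw deg 85.19 z [ 0.005 -0.001 -1.   ]
rad 0.0987 ang 177.75548309909075
t [0.0219 0.0012 0.0023] r [0.0051 0.     0.1778]
```

Request:
arm_command:
  commands:
    - {"tx":0.008,"ty":0,"tz":0.002,"rx":0.005,"ry":0,"rz":0.07}
    - {"tx":0.008,"ty":0.0005,"tz":0,"rx":0,"ry":0,"rz":0.07}
    - {"tx":0.008,"ty":0.0005,"tz":0,"rx":0,"ry":0,"rz":0.07}
    - {"tx":0.008,"ty":0.0005,"tz":0,"rx":0,"ry":0,"rz":0.07}

```text
time_s: 18.2
tool_pos: [0.4511, 0.1318, 0.2471]
tool_rot: [0.001, 0.828, 0.561, -0.001]
force: [0.2, -2.0, -1.6]
finger_gap: 0.0244
```

```bash
python3 arc.py 148
```

```text
t 18.2 pos [0.4511 0.1318 0.2471] q [-0.768  0.111  0.432  2.    -0.052  1.042  0.878] F [ 0.2 -2.  -1.6] T [-0.41  0.19 -0.02] gap 0.0244
toolx yaw deg 68.21 z [-0.001 -0.002 -1.   ]
rad 0.0985 ang 160.25361002966827
t [0.0211 0.001  0.0021] r [0.0003 0.0019 0.1783]
```

Request:
arm_command:
  commands:
    - {"tx":0.008,"ty":0,"tz":0.002,"rx":0,"ry":0.002,"rz":0.07}
    - {"tx":0.008,"ty":0.0005,"tz":0,"rx":0,"ry":0,"rz":0.07}
    - {"tx":0.008,"ty":0.0005,"tz":0,"rx":0,"ry":0,"rz":0.07}
    - {"tx":0.008,"ty":0.0005,"tz":0,"rx":0,"ry":0,"rz":0.07}

```text
time_s: 18.53
tool_pos: [0.4653, 0.1583, 0.2465]
tool_rot: [0.0, 0.901, 0.433, -0.001]
force: [-1.1, -1.8, -1.9]
finger_gap: 0.0243
```

```bash
python3 arc.py 132
```

```text
t 18.53 pos [0.4653 0.1583 0.2465] q [-0.809  0.154  0.448  1.957 -0.077  1.049  0.568] F [-1.1 -1.8 -1.9] T [-0.43  0.19 -0.  ] gap 0.0243
toolx yaw deg 51.31 z [-0.003 -0.001 -1.   ]
rad 0.0987 ang 142.72884913882757
t [0.0185 0.0009 0.0014] r [-0.001   0.0028  0.1625]
```

Request:
arm_command:
  commands:
    - {"tx":0.007,"ty":0,"tz":0.001,"rx":0,"ry":0.002,"rz":0.06}
    - {"tx":0.007,"ty":0.0005,"tz":0,"rx":0,"ry":0,"rz":0.06}

```text
time_s: 18.7
tool_pos: [0.4739, 0.1685, 0.2462]
tool_rot: [-0.0, 0.927, 0.375, -0.001]
force: [-1.8, -1.2, -2.5]
finger_gap: 0.0243
```

```bash
python3 arc.py 130
```

```text
t 18.7 pos [0.4739 0.1685 0.2462] q [-0.824  0.177  0.46   1.935 -0.091  1.053  0.444] F [-1.8 -1.2 -2.5] T [-0.34  0.32 -0.02] gap 0.0243
toolx yaw deg 44.08 z [-0.003 -0.    -1.   ]
rad 0.0989 ang 134.97179806018778
t [0.0086 0.0001 0.0012] r [-0.0016  0.0022  0.0711]
```

Request:
arm_command:
  commands:
    - {"tx":0.005,"ty":0.0003,"tz":0,"rx":0,"ry":0,"rz":0.04}

```text
time_s: 18.78
tool_pos: [0.4772, 0.1718, 0.2464]
tool_rot: [-0.0, 0.935, 0.355, -0.002]
force: [-1.2, -2.3, -1.6]
finger_gap: 0.0249
```

```bash
python3 arc.py 130
```

```text
t 18.78 pos [0.4772 0.1718 0.2464] q [-0.829  0.185  0.464  1.925 -0.096  1.056  0.403] F [-1.2 -2.3 -1.6] T [-0.34  0.23 -0.01] gap 0.0249
toolx yaw deg 41.64 z [-0.004 -0.001 -1.   ]
rad 0.099 ang 132.22814486592148
t [0.0039 0.0001 0.0014] r [-0.002   0.0032  0.0287]
```

Keep going in 3 mm steps until the force rises.

Request:
arm_command:
  commands:
    - {"tx":0.004,"ty":0.0002,"tz":0,"rx":0,"ry":0,"rz":0.03}

```text
time_s: 18.87
tool_pos: [0.4786, 0.1728, 0.2462]
tool_rot: [0.0, 0.94, 0.341, -0.005]
force: [-8.1, -9.3, 3.6]
finger_gap: 0.0244
```

Request:
arm_command:
  commands:
    - {"tx":0.003,"ty":0.0002,"tz":0,"rx":0,"ry":0,"rz":0.02}

```text
time_s: 18.95
tool_pos: [0.4786, 0.1725, 0.2461]
tool_rot: [0.001, 0.944, 0.33, -0.008]
force: [-7.0, -7.2, 3.9]
finger_gap: 0.0244
```

```bash
python3 arc.py 128
```

```text
t 18.95 pos [0.4786 0.1725 0.2461] q [-0.834  0.196  0.472  1.914 -0.099  1.071  0.353] F [-7.  -7.2  3.9] T [-1.34  1.59 -0.03] gap 0.0244
toolx yaw deg 38.58 z [-0.015 -0.008 -1.   ]
rad 0.0986 ang 131.39735107148178
t [ 0.0059 -0.0005  0.001 ] r [-0.0029  0.0168  0.0101]
```

Request:
arm_command:
  commands:
    - {"tx":0.005,"ty":0,"tz":0,"rx":0,"ry":0.0168,"rz":0}

```text
time_s: 19.03
tool_pos: [0.4788, 0.1726, 0.246]
tool_rot: [-0.0, 0.944, 0.33, -0.006]
force: [-13.3, -9.9, 12.1]
finger_gap: 0.0242
```

```bash
python3 arc.py 131.3
```

```text
t 19.03 pos [0.4788 0.1726 0.246 ] q [-0.833  0.194  0.472  1.917 -0.102  1.066  0.354] F [-13.3  -9.9  12.1] T [-2.09  3.07  0.02] gap 0.0242
toolx yaw deg 38.5 z [-0.012 -0.003 -1.   ]
rad 0.0986 ang 131.24908191008976
t [-0.0001 -0.0004  0.001 ] r [-0.0054  0.0115 -0.0488]
```

Request:
arm_command:
  commands:
    - {"tx":-0.001,"ty":0,"tz":0,"rx":0,"ry":0,"rz":0}
    - {"tx":0,"ty":0,"tz":0,"rx":0,"ry":0,"rz":0}
    - {"tx":0,"ty":0,"tz":0,"rx":0,"ry":0,"rz":0}
  grip: 100

```text
time_s: 19.28
tool_pos: [0.4776, 0.1719, 0.2478]
tool_rot: [-0.001, 0.944, 0.329, -0.005]
force: [-0.4, -0.8, -0.2]
finger_gap: 0.0516
```

```bash
python3 arc.py 131.3
```

```text
t 19.28 pos [0.4776 0.1719 0.2478] q [-0.833  0.189  0.472  1.919 -0.101  1.067  0.353] F [-0.4 -0.8 -0.2] T [ 0.01 -0.03 -0.02] gap 0.0516
toolx yaw deg 38.46 z [-0.011 -0.001 -1.   ]
rad 0.0988 ang 132.04905970642523
t [ 0.0013 -0.0002  0.0028] r [-0.0062  0.0088 -0.0495]
```

Request:
arm_command:
  commands:
    - {"tx":0,"ty":0,"tz":-0.01,"rx":-0.006,"ry":0.009,"rz":0}
    - {"tx":0,"ty":0,"tz":-0.02,"rx":0,"ry":0,"rz":0}
    - {"tx":0,"ty":0,"tz":-0.03,"rx":0,"ry":0,"rz":0}
    - {"tx":0,"ty":0,"tz":-0.03,"rx":0,"ry":0,"rz":0}
    - {"tx":0,"ty":0,"tz":-0.03,"rx":0,"ry":0,"rz":0}
    - {"tx":0,"ty":0,"tz":-0.01,"rx":0,"ry":0,"rz":0}
    - {"tx":0,"ty":0,"tz":0,"rx":0,"ry":0,"rz":0}

```text
time_s: 19.87
tool_pos: [0.478, 0.1741, 0.3888]
tool_rot: [-0.001, 0.944, 0.33, 0.005]
force: [0.4, -0.4, -0.8]
finger_gap: 0.0518
```

```bash
python3 look.py w16 knob_grip lever_grip; python3 idx.py w16
python3 - <<'E'
from h import *
im,c,E=cam('top'); save(im,'top2.png')
r=manip.pinpoint('top','lever_grip');k=manip.pinpoint('top','tub_a');j=manip.pinpoint('top','jar');print(r[:1],k[:1],j[:1])
im,c2,E2=cam('side'); save(im,'side2.png'); r2=manip.pinpoint('side','lever_grip')
import pickle
rs=[pickle.load(open('w16.pkl','rb'))[2]['lever_grip']] if 'lever_grip' in pickle.load(open('w16.pkl','rb'))[2] else []
if r: rs.append(ray(c,E,*r[0]['point']))
if r2: rs.append(ray(c2,E2,*r2[0]['point']))
X,e=tri(rs); d=X[:2]-[.5438,.0985]; print(X,e,np.hypot(*d),np.degrees(np.arctan2(d[1],d[0])))
E
```

```text
t 19.87 pos [0.478  0.1741 0.3888] q [-0.871  0.073  0.476  1.713 -0.035  1.353  0.285] F [ 0.4 -0.4 -0.8] T [-0.05  0.05  0.  ] gap 0.0518
toolx yaw deg 38.58 z [ 0.01   0.005 -1.   ]
knob_grip [([306.9, 283.3], 0.61)]
lever_grip [([198.9, 276.2], 0.79)]
[{'point': [259.1, 216.0], 'p': 0.76}] [{'point': [224.6, 173.3], 'p': 0.46}] [{'point': [262.3, 327.3], 'p': 0.78}]
[0.474091   0.17155418 0.25342761] [np.float64(0.0032377019069435597), np.float64(0.005769716150086318), np.float64(0.0030802706306432247)] 0.1009765218392868 133.65770628459433
```

View pics/w16.png

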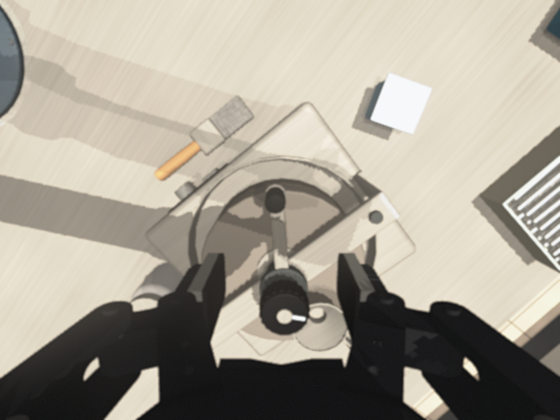

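View pics/top2.png

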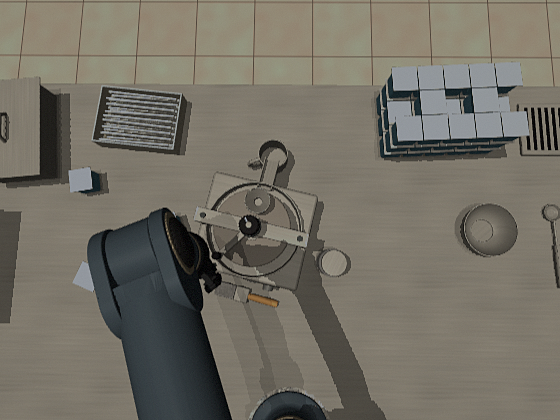

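Run:
```python
import cv2,numpy as np
g=cv2.imread('pics/rw16.png'); cv2.imwrite('pics/v16.png',np.hstack([cv2.resize(g,(400,400)),cv2.resize(cv2.imread('pics/rw13.png'),(400,400))]))
G=cv2.cvtColor(g,cv2.COLOR_BGR2GRAY)
for th in (90,100,110,120,130,140,150,160,180):
    k,lab,st,ce=cv2.connectedComponentsWithStats((G>th).astype(np.uint8))
    for i in range(1,k):
        if 2000<st[i,4]<40000 and np.hypot(*(ce[i]-300))<150:
            d=cv2.distanceTransform((lab==i).astype(np.uint8),cv2.DIST_L2,5);_,r,_,h=cv2.minMaxLoc(d)
            ys,xs=np.nonzero(lab==i);p=np.c_[xs,ys]-np.array(h);q=p[np.hypot(*p.T)>1.3*r]
            v=q.mean(0) if len(q) else [0,0]; print(th,h,r,len(q),np.degrees(np.arctan2(-v[1],v[0])))
```

```text
100 (321, 301) 74.4976806640625 5762 30.68204192639171
110 (321, 301) 73.10078430175781 5518 30.709960555077323
120 (322, 301) 71.7007827758789 5265 30.94749823493275
130 (321, 301) 70.1038818359375 5127 30.770446844599395
140 (321, 301) 68.906982421875 4907 30.786231574275973
150 (321, 301) 67.7100830078125 4696 30.804255097927236
160 (321, 301) 65.90699005126953 4527 30.826134240366535
180 (321, 301) 62.513187408447266 4140 30.871491886203223
```

View pics/v16.png

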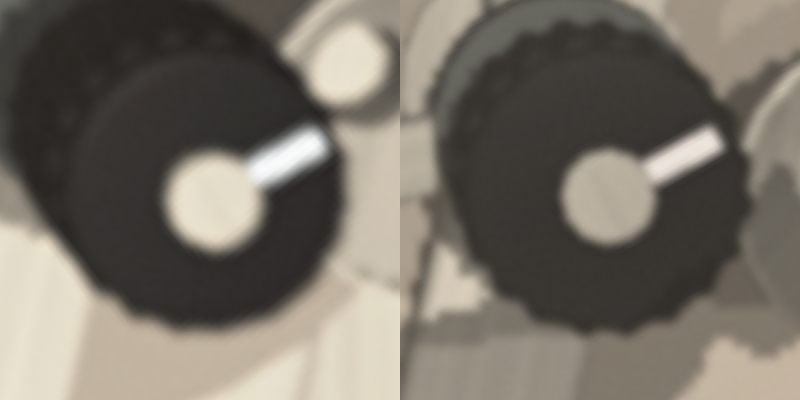

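```bash
python3 -c "
from h import *
print(manip.sign_off())"
```

```text
the job is handed in; nothing more can be done
None
```

The mill gap is set and locked, and the job was handed in after about 20 s.

- **Finding the stop:** I gripped the knob and turned it clockwise about 200°. The wrist torque then jumped from about 0.1 to 0.95 N m, which is where the stones met. The fingers slipped about 13° on the knob at that point, so I opened them, re-centred and gripped again.
- **Backing off:** I used the index line in the wrist camera as the reference. It read −59.8° at the stop and 30.0° at the end of the turn while still gripped. It read 28.9° after release and 30.8° after locking. That is 89 to 91° of back-off, a spread within the camera's error of about 1°.
- **Lock collar:** I pushed the handle clockwise until the force rose from about 2 N to 17 N with no further movement. After release the handle stood at about 133.7° in the world frame; I expected about 132.5° at lock angle 1.2 rad. The difference is within the error of the pose estimate.
- **Final state:** The gripper is open and about 120 mm above the handle, with no contact force. The jar was at the same place in the last overhead picture. The arm hid the tub's area in that picture, and the tub reading there was unsure (p 0.46). The wrist camera showed the tub upright beside the mill; I did not work out its position from it.

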